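# Empty the printed cup socket and rack the printed socket set

### The arm

A 6-joint arm with a two-finger parallel gripper is mounted at the origin on the work surface. World frame = base frame: x ahead of the robot, y to its left, z up, the work surface at z = 0. Lengths are in mm, angles in rad, forces in N, time in s.
With the tool pointing down it reaches from about 350 to 850 mm from the base axis. Payload 8.1 kg.
Tool frame: the origin (TCP) lies at the centre of the arm's flange, where the gripper is bolted on; the fingertips stand 186 mm ahead of it and the grasp point (between the pads) lies 167 mm ahead of it; y points along the fingers, x is the direction in which the jaws open and shut, and the axes are right-handed (so a half turn about y gives the same grasp; the last joint's range is limited). The gripper opens to 93 mm and grips with 3 to 60 N. Pads are 15 mm wide; open, the fingers measure 128 mm over their backs; the gripper's body (75 mm by 188 mm) begins 65 mm behind the grasp point.
Start: joints at [-1.296, 0.13, 1.488, -0, 1.523, -0.085], TCP at [211.273, -561.579, 404.735] pointing down, gripper open.
Joint ranges: [-2.96, 2.96], [-0.89, 2.26], [0.02, 2.5], [-1.34, 4.48], [0, 2.73], [-2.66, 2.66]. Speed limits (rad/s): [2.39, 2.39, 2.79, 3.14, 3.14, 3.14].

### API

Orientations are given as [roll, pitch, yaw] about the fixed x, y, z axes, in that order (R = Rz(yaw) Ry(pitch) Rx(roll)).
In Python, from bench import ctrl gives the robot as it stands.
- The arm moves only by the shell command python3 -m jog 'ROWS' [OPENING] [FORCE]. ROWS is JSON, a list of rows, each a list of 6 numbers: the shift along the tool's x, y, z normalised to -1 to 1, where 1 is 0.15 m, then the turn, a rotation vector about the tool's x, y, z normalised to -1 to 1, where 1 is pi/4 rad. In form: [[x, y, z, wx, wy, wz], ...]. A call has 1 to 20 rows; each row is the pose to reach, as a shift and turn from the pose commanded when the call began, along the tool's axes at that moment; what a row does not reach only later rows make up. A row lasts 1/12 s, in which the tool goes at most 41.7 mm and 7.16 degrees, less where a joint would pass 70% of its speed; a pose out of reach is approached as far as the arm can. A call with a number of a shift or a turn outside -1 to 1 is refused whole. A call with a gripper value outside its range is refused whole. OPENING is the closure, from -1 (fully open) to 1 (shut), set as the call begins (- or left out, the last holds). The fingers move at their own pace and stop on an object; FORCE is the grip in N (left out, the last holds). Time passes only in rows, so rows that repeat a pose let the fingers close. It gives the time, the measured TCP pose, the force and the opening at its end, in the units of the state.
- ctrl.sense(): the state, without advancing time (a new reading comes with each control period).
- ctrl.read_camera(name): name is "side" or "top" or "wrist"; returns a dict with "pixels" (400x640x3 uint8, red, green, blue), "camera_matrix" (3x3 intrinsics, pixels), "T" (4x4, takes a point from camera to world coordinates); the wrist camera has in their place "mount" (4x4, takes a point from camera to tool coordinates, whose origin is the TCP and whose axes are the tool frame's). Camera axes: x right, y down, z forward; pixel columns grow to the right and rows downward; lengths in mm; the calibration is good to about 2 mm. A picture is of the moment at which its call begins: read the wrist's pose just before it. There is no depth.
- ctrl.sign_off(): hands the job in, once; it reports no verdict.
The state is a dict: "t": time; "joint_positions": joint angles; "joint_velocities": joint speeds; "joint_torque": joint torques, N m; "position": TCP position; "tcp_rot": TCP orientation; "contact_force": force on the tool from outside, world axes, zero at the start; "ft_torque": the same for the moment, N m; "finger_gap": finger opening in mm.
Only numpy, scipy, OpenCV 4.12 (cv2) and the standard library are available. Lean on these libraries where they do the work, as an engineer would, in place of code of your own. Each camera call takes 0.05 s, during which the arm holds its last target. There are 200 camera calls.

### The job

The printed sockets are finished and stand on the build plate. Tip the loose support chunks out of the big cup socket into the scrap bin, stand it upright again, and push it and all the other sockets onto studs of the socket rail, mouth up and fully home so that the spring ball clicks, in order of size along the rail (from either end; spare studs may stay empty anywhere). Leave the rest of the bench alone.

Things in the scene. Friction and masses are not known exactly. Their poses are not given: they have to be found in the camera images.
- cup: Largest socket: grey printed cup, 68 mm across ribs, 100 high, 0.2 kg, bore 52, inner floor 30 up, loose chunks in it. Made as all sockets: origin at centre of underside, z up to the open mouth; 4 flat ribs 14 wide on the +-x and +-y sides, underside to 4 mm below rim (grip across 2); underside has a 20.4 mm square hole 26 deep, square to body x, y, with ball groove in each face (any of 4 turns).
- socket1: Grey printed socket, 44 mm across its ribs, 62 mm high, about 70 g, hexagonal bore, empty; ribs, square hole, groove and origin as the cup's. Stands mouth up near a corner of the gold-coloured build plate (fixed steel sheet 256 mm square, 1.5 mm thick; the cup stands near its middle). May be absent.
- socket2: Grey printed socket, 50 mm across its ribs, 70 mm high, about 90 g, hexagonal bore, empty; ribs, square hole, groove and origin as the cup's. Stands mouth up near a corner of the gold-coloured build plate (fixed steel sheet 256 mm square, 1.5 mm thick; the cup stands near its middle). May be absent.
- socket3: Grey printed socket, 56 mm across its ribs, 78 mm high, about 120 g, hexagonal bore, empty; ribs, square hole, groove and origin as the cup's. Stands mouth up near a corner of the gold-coloured build plate (fixed steel sheet 256 mm square, 1.5 mm thick; the cup stands near its middle). May be absent.
- socket4: Grey printed socket, 62 mm across its ribs, 86 mm high, about 150 g, hexagonal bore, empty; ribs, square hole, groove and origin as the cup's. Stands mouth up near a corner of the gold-coloured build plate (fixed steel sheet 256 mm square, 1.5 mm thick; the cup stands near its middle). May be absent.
- chunk1: Loose chunk of broken-off grey print support, a stub 22 mm long, 19 mm thick at one end and 15 mm at the other, 12 g, origin at the centre of the thick end, z along it; starts in the cup; may be absent. Friction in the cup is about 0.3: it slides out once the cup is tipped some 115 to 120 degrees.
- chunk2: Loose chunk of broken-off grey print support, a stub 22 mm long, 19 mm thick at one end and 15 mm at the other, 12 g, origin at the centre of the thick end, z along it; starts in the cup; may be absent. Friction in the cup is about 0.3: it slides out once the cup is tipped some 115 to 120 degrees.
- chunk3: Loose chunk of broken-off grey print support, a stub 22 mm long, 19 mm thick at one end and 15 mm at the other, 12 g, origin at the centre of the thick end, z along it; starts in the cup; may be absent. Friction in the cup is about 0.3: it slides out once the cup is tipped some 115 to 120 degrees.
- chunk4: Loose chunk of broken-off grey print support, a stub 22 mm long, 19 mm thick at one end and 15 mm at the other, 12 g, origin at the centre of the thick end, z along it; starts in the cup; may be absent. Friction in the cup is about 0.3: it slides out once the cup is tipped some 115 to 120 degrees.
- plate: Gold-coloured printer build plate, a fixed steel sheet 256 mm square and 1.5 mm thick on the bench, origin under its centre; the sockets stand on it.
- bin: Black open scrap bin fixed on the bench, 170 mm (its x) by 230 mm (its y), 80 mm high, walls 4 mm. Origin under its centre.
- rail: Fixed steel socket rail, 44 mm (its x) by 400 mm (its y), bar 12 mm high, origin under its centre. Five upright square studs, square to rail x and y, feet at x = 0, y = -152, -76, 0, 76, 152, z = 12 mm (1 to 5). Each is 19 mm across, 24 mm high, top 6 mm tapered to 12 across, spring ball in its +x face. A socket fully home has its origin at a stud's foot, upright.
- stud1 (a point): Foot of stud 1, the last one at the rail's -y end: on the stud's axis, on the top face of the bar. The studs are numbered 1 to 5 from -y to +y, evenly spaced.
- stud5 (a point): Foot of stud 5, the last one at the rail's +y end: on the stud's axis, on the top face of the bar. The studs are numbered 1 to 5 from -y to +y, evenly spaced.
- ball1 (a joint): How far the spring ball of stud 1 is pressed in, m: about 0 (within 0.5 mm) when free or sprung out into a socket's groove (clicked); about 0.002 to 0.003 while a socket's wall squeezes it. Pushing a socket on takes about 10 N, most some 14 mm above home where its lip meets the ball; keep it upright, tilted it jams. The ball springs out some 5 mm above home. Pulling off takes about 10 N too.
- ball2 (a joint): How far the spring ball of stud 2 is pressed in, m: about 0 (within 0.5 mm) when free or sprung out into a socket's groove (clicked); about 0.002 to 0.003 while a socket's wall squeezes it. Pushing a socket on takes about 10 N, most some 14 mm above home where its lip meets the ball; keep it upright, tilted it jams. The ball springs out some 5 mm above home. Pulling off takes about 10 N too.
- ball3 (a joint): How far the spring ball of stud 3 is pressed in, m: about 0 (within 0.5 mm) when free or sprung out into a socket's groove (clicked); about 0.002 to 0.003 while a socket's wall squeezes it. Pushing a socket on takes about 10 N, most some 14 mm above home where its lip meets the ball; keep it upright, tilted it jams. The ball springs out some 5 mm above home. Pulling off takes about 10 N too.
- ball4 (a joint): How far the spring ball of stud 4 is pressed in, m: about 0 (within 0.5 mm) when free or sprung out into a socket's groove (clicked); about 0.002 to 0.003 while a socket's wall squeezes it. Pushing a socket on takes about 10 N, most some 14 mm above home where its lip meets the ball; keep it upright, tilted it jams. The ball springs out some 5 mm above home. Pulling off takes about 10 N too.
- ball5 (a joint): How far the spring ball of stud 5 is pressed in, m: about 0 (within 0.5 mm) when free or sprung out into a socket's groove (clicked); about 0.002 to 0.003 while a socket's wall squeezes it. Pushing a socket on takes about 10 N, most some 14 mm above home where its lip meets the ball; keep it upright, tilted it jams. The ball springs out some 5 mm above home. Pulling off takes about 10 N too.
- brain: Bystander: grey printed brain model on its supports, 115 mm across, 127 mm high, origin at the centre of its underside.
- scraper: Bystander: flat scraper, 200 mm long, lying on the bench between the plate and the rail.
- driver: Bystander: screwdriver, 170 mm long, lying on the bench.
- caliper: Bystander: steel slide caliper, 200 mm long, lying on the bench beside the plate.
- snips: Bystander: flush-cut snips, 120 mm long, lying on the bench beside the plate.
There are look-alikes about, which are no part of the job. Leave any blue or red look-alike of the socket1 alone.

How it is judged:
By the outcome, as a careful person would: the job done as asked, in the order asked, and still so for the second after the job is handed in, with the robot touching nothing.
Of socket1, socket2, socket3, socket4 only 2 to 4 are there at a start; the rules pass over those that are not, and their reading is None.
Of chunk1, chunk2, chunk3, chunk4 only 2 to 4 are there at a start; the rules pass over those that are not, and their reading is None.
At some moment in a run one of socket1, socket2, socket3, socket4 may be knocked a few centimetres aside while the robot is not near it.
It also fails if it takes over 210 s, if anything falls off the work surface, if the arm or the gripper's body presses on something with over 40 N, if the wrist force passes 120 N, or if a joint passes its speed limit or range.

## Working session

There is one attempt and no reset: what is moved stays moved. The work goes in short steps, Python scripts to look and compute and a shell command to move; the robot and the scene stay as the last step left them, time stands still between calls to the robot, and variables do not carry over. Pictures are saved under pics/ and viewed, about 12 in all and at most 16, crops included, and the job is handed in when it is done.

```bash
ls; mkdir -p pics; python3 - <<'E'
from bench import ctrl
import cv2,json,numpy as np
s=ctrl.sense();print(s)
for n in("top","side","wrist"):
    c=ctrl.read_camera(n);cv2.imwrite(f"pics/{n}0.png",c["pixels"][:,:,::-1]);print(n,c["camera_matrix"],c.get("T",c.get("mount")))
E
```

```text
pics
{'t': 0.0, 'joint_positions': array([-1.29640851e+00,  1.31166358e-01,  1.48925677e+00, -1.35729128e-05,
        1.52300779e+00, -8.54057445e-02]), 'joint_velocities': array([ 1.54855068e-03, -8.47686385e-05, -1.32717645e-04, -2.36242760e-03,
       -1.30291891e-03,  5.43606217e-04]), 'joint_torque': array([ 6.91688510e-04, -5.59839749e+01, -4.91760957e+01,  7.68269598e-02,
        3.51324538e-02, -1.55352163e-04]), 'position': array([ 211.2026945 , -561.35868345,  403.69640014]), 'tcp_rot': array([-1.57065303,  0.00183272, -1.21100197]), 'contact_force': array([-0.58542653, -0.29462173,  0.42467802]), 'ft_torque': array([-0.04916828, -0.05406093,  0.03137851]), 'finger_gap': 92.77576660495897}
top [[364.56452684   0.         317.6154841 ]
 [  0.         364.56452684 200.6140597 ]
 [  0.           0.           1.        ]] [[ 1.33868629e-03 -9.97967961e-01  6.37036703e-02  4.65811325e+02]
 [-9.99984091e-01 -1.68501578e-03 -5.38315552e-03  5.25519125e+00]
 [ 5.47955843e-03 -6.36954505e-02 -9.97954340e-01  1.14524629e+03]
 [ 0.00000000e+00  0.00000000e+00  0.00000000e+00  1.00000000e+00]]
side [[481.8450068    0.         302.75644558]
 [  0.         481.8450068  200.47012845]
 [  0.           0.           1.        ]] [[-8.92532757e-01 -3.43855547e-01  2.91802401e-01  1.30646115e+02]
 [-4.50925638e-01  6.90714179e-01 -5.65314065e-01  7.68822039e+02]
 [-7.16567907e-03 -6.36142504e-01 -7.71538312e-01  1.12209040e+03]
 [ 0.00000000e+00  0.00000000e+00  0.00000000e+00  1.00000000e+00]]
wrist [[308.20981309   0.         319.09613799]
 [  0.         308.20981309 195.66689611]
 [  0.           0.           1.        ]] [[ 9.99999753e-01 -5.07225337e-04  4.86066445e-04  1.58327908e-01]
 [-5.98157666e-04 -2.51887273e-01  9.67756397e-01  1.93806240e+01]
 [-3.68436614e-04 -9.67756449e-01 -2.51887514e-01  7.04315356e+01]
 [ 0.00000000e+00  0.00000000e+00  0.00000000e+00  1.00000000e+00]]
```

View pics/top0.png

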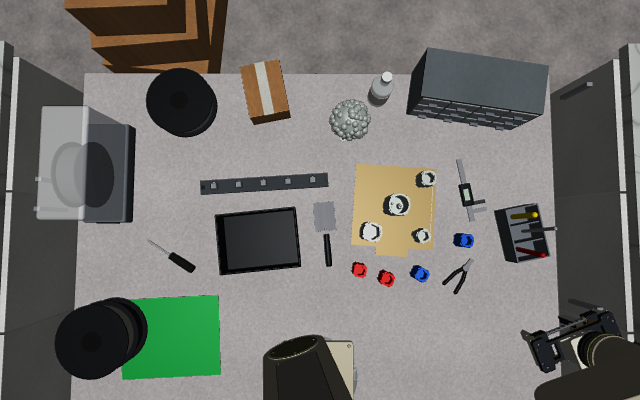

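View pics/side0.png

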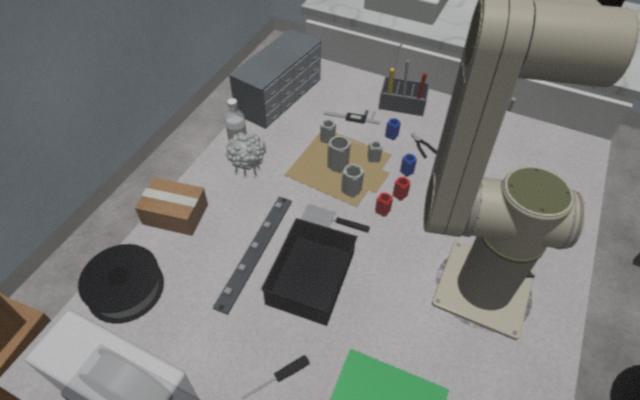

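```bash
cat > h.py <<'E'
from bench import ctrl
import cv2,numpy as np
from scipy.spatial.transform import Rotation as Ro
def rot(e): return Ro.from_euler('xyz',e)
def grab(n,fn=None):
    s=ctrl.sense();c=ctrl.read_camera(n);K=c["camera_matrix"]
    if n=="wrist":
        W=np.eye(4);W[:3,:3]=rot(s["tcp_rot"]).as_matrix();W[:3,3]=s["position"];T=W@c["mount"]
    else:T=c["T"]
    im=c["pixels"][:,:,::-1].copy()
    if fn:cv2.imwrite(fn,im);np.savez(fn+".npz",K=K,T=T)
    return im,K,T
def load(fn): d=np.load(fn+".npz");return cv2.imread(fn),d["K"],d["T"]
def p2w(K,T,uv,z):
    uv=np.atleast_2d(uv).astype(float);d=np.c_[(uv-K[:2,2])/K[0,0],np.ones(len(uv))]@T[:3,:3].T
    return T[:3,3]+d*((z-T[2,3])/d[:,2:])
def w2p(K,T,X):
    X=np.atleast_2d(X).astype(float);c=(X-T[:3,3])@T[:3,:3];return c[:,:2]/c[:,2:]*K[0,0]+K[:2,2]
def go(pos,eul=None,grasp=True,s=None,f=None):
    """print row for target: pos = grasp point (or TCP), eul tool orientation"""
    s=s or ctrl.sense();R0=rot(s["tcp_rot"]);p0=s["position"] if f is None else f
    R1=R0 if eul is None else rot(eul);p=np.array(pos,float)
    if grasp:p=p-R1.apply([0,167,0])
    d=R0.inv().apply(p-p0)/150;w=(R0.inv()*R1).as_rotvec()/(np.pi/4)
    print("row",np.round(np.r_[d,w],3).tolist());return d,w
E
python3 - <<'E'
from h import *
c=ctrl.read_camera("top");K,T=c["camera_matrix"],c["T"]
for n,uv,z in[("cup",(397,205),100),("A",(428,178),70),("B",(370,232),70),("C",(421,236),60),("rail1",(314,180),36),("rail5",(213,186),36),("bin",(258,240),80),("plate",(394,207),1)]:print(n,p2w(K,T,uv,z).round())
go((480,-240,300),[-np.pi/2,0,-.4])
E
```

```text
cup [[ 520. -229.  100.]]
A [[ 602. -329.   70.]]
B [[ 442. -155.   70.]]
C [[ 430. -308.   60.]]
rail1 [[600.  10.  36.]]
rail5 [[581. 319.  36.]]
bin [[419. 173.  80.]]
plate [[ 519. -241.    1.]]
row [-1.376, -0.418, 2.432, -0.001, -1.033, -0.001]
```

```bash
python3 -m jog '[[-0.7,-0.4,1,0,-0.5,0],[-0.7,-0.4,1,0,-0.5,0],[-0.7,-0.4,1,0,-0.5,0],[-0.7,-0.4,1,0,-0.5,0],[-0.7,-0.4,1,0,-0.5,0],[-0.7,-0.4,1,0,-0.5,0],[-0.7,-0.4,1,0,-0.5,0]]' -1; python3 -c "
from h import *
go((480,-240,300),[-np.pi/2,0,-.4])"
```

```text
t: 0.78
position: [315.4, -409.7, 465.5]
tcp_rot: [-1.571, -0.002, -0.816]
contact_force: [0.7, 0.5, -0.4]
finger_gap: 92.9
row [-0.072, -0.011, 1.574, 0.001, -0.529, 0.002]
```

```bash
python3 -m jog '[[-0.05,0,1,0,-0.53,0],[-0.05,0,1,0,-0.53,0],[-0.05,0,1,0,-0.53,0],[-0.05,0,1,0,-0.53,0],[-0.05,0,1,0,-0.53,0],[-0.05,0,1,0,-0.53,0]]' ; python3 -m jog '[[0.2,0,0.53,0,0,0],[0.2,0,0.53,0,0,0],[0.2,0,0.53,0,0,0],[0.2,0,0.53,0,0,0]]'; python3 -c "
from h import *
im,K,T=grab('wrist','pics/w1.png')
print(ctrl.sense()['position'])"
```

```text
t: 1.28
position: [419.3, -302.7, 463.7]
tcp_rot: [-1.571, 0.002, -0.401]
contact_force: [-0.6, 0.3, 1.1]
finger_gap: 92.9
t: 1.62
position: [478.0, -241.5, 463.9]
tcp_rot: [-1.571, 0.001, -0.402]
contact_force: [-0.6, -0.0, -0.6]
finger_gap: 93.1
[ 477.3614662  -242.26742259  463.99873789]
```

View pics/w1.png

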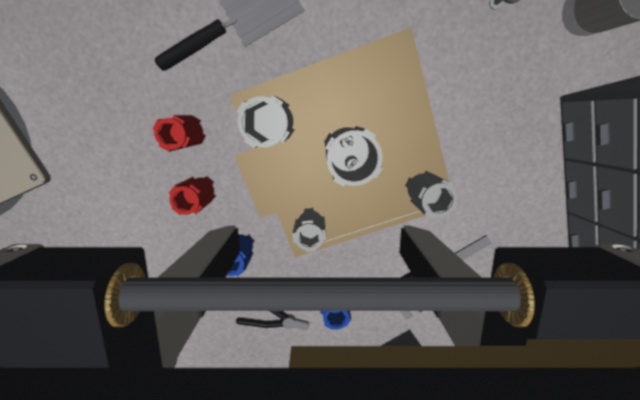

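```bash
python3 -c "
import cv2
im=cv2.imread('pics/w1.png')[80:260,220:470]
cv2.imwrite('pics/w1c.png',cv2.resize(im,None,fx=3.2,fy=3.2,interpolation=cv2.INTER_CUBIC))"
```

```text
(no output)
```

View pics/w1c.png

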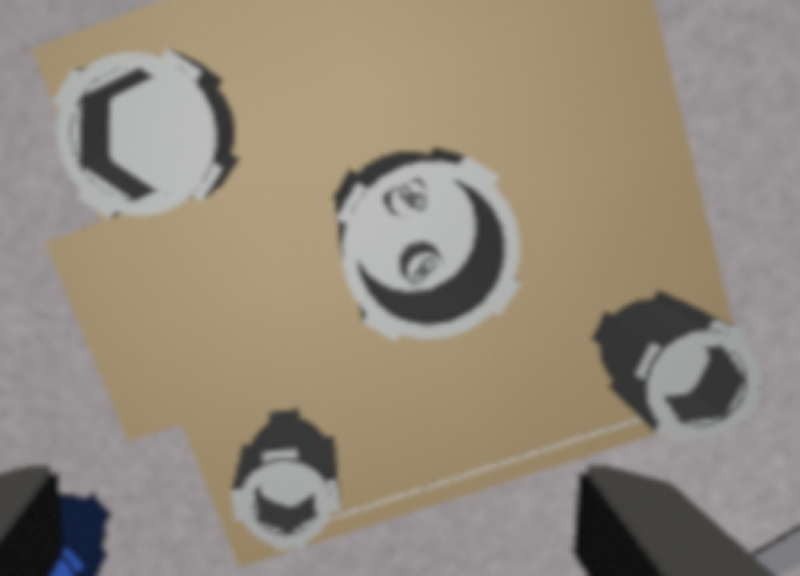

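```bash
cat >> h.py <<'E'
def ribs(K,T,pts,top):
    """pts: 4 rib outer mid points at rib top (pixels, going round) -> centre, across, yaw mod 90"""
    w=p2w(K,T,pts,top)[:,:2];d1=w[0]-w[2];d2=w[1]-w[3]
    a=[np.degrees(np.arctan2(d[1],d[0]))%90 for d in(d1,d2)]
    print("centre",w.mean(0).round(1),"mids",((w[0]+w[2])/2).round(1),((w[1]+w[3])/2).round(1),"across",np.round([np.linalg.norm(d1),np.linalg.norm(d2)],1),"yaw",np.round(a,1))
E
python3 - <<'E'
from h import *
im,K,T=load('pics/w1.png')
c=lambda l:np.array(l)/3.2+[220,80]-.3
ribs(K,T,c([(481,168),(510,297),(381,328),(349,200)]),97.5)
for n,uv,D,r in[("A",(703,383),57,0),("B",(138,133),0,0),("C",(288,502),0,0)]:
  for h in(62,70,78,86):print(n,h,p2w(K,T,c([uv]),h+1.5).round(1))
# apparent rim diameters (crop px)
cz=lambda h:T[2,3]-h
for n,d in[("A",106),("B",163),("C",106),("cup",172)]:
  print(n,[round(d/3.2/K[0,0]*(T[2,3]-h-1.5),1) for h in(62,70,78,86,100)])
g=c([(35,48),(655,0),(240,565),(735,325)]);print(p2w(K,T,g,1.5).round(1))
E
```

```text
centre [ 524.1 -235.3] mids [ 523.9 -235.4] [ 524.2 -235.3] across [65.7 67.1] yaw [36.2 36.3]
A 62 [[ 606.8 -333.7   63.5]]
A 70 [[ 604.7 -330.4   71.5]]
A 78 [[ 602.6 -327.1   79.5]]
A 86 [[ 600.5 -323.9   87.5]]
B 62 [[ 440.8 -157.3   63.5]]
B 70 [[ 442.2 -157.7   71.5]]
B 78 [[ 443.6 -158.1   79.5]]
B 86 [[ 444.9 -158.5   87.5]]
C 62 [[ 433.5 -315.4   63.5]]
C 70 [[ 435.  -312.5   71.5]]
C 78 [[ 436.5 -309.6   79.5]]
C 86 [[ 438.1 -306.7   87.5]]
A [np.float64(40.9), np.float64(40.1), np.float64(39.2), np.float64(38.4), np.float64(36.9)]
B [np.float64(63.0), np.float64(61.6), np.float64(60.3), np.float64(59.0), np.float64(56.7)]
C [np.float64(40.9), np.float64(40.1), np.float64(39.2), np.float64(38.4), np.float64(36.9)]
cup [np.float64(66.4), np.float64(65.0), np.float64(63.7), np.float64(62.3), np.float64(59.8)]
[[ 405.1 -104.9    1.5]
 [ 655.  -190.3    1.5]
 [ 386.9 -359.     1.5]
 [ 645.  -338.5    1.5]]
```

```bash
cat >> h.py <<'E'
def ori(jaw,tilt=0,head=1):
    """jaw yaw deg; tilt deg from straight down toward head*(jaw yaw - 90)"""
    a=np.radians(jaw);x=np.array([np.cos(a),np.sin(a),0]);h=head*np.array([np.sin(a),-np.cos(a),0])
    t=np.radians(tilt);y=h*np.sin(t)-np.array([0,0,1])*np.cos(t)
    return Ro.from_matrix(np.c_[x,y,np.cross(x,y)])
def plan(*wps,s=None):
    """wps: (grasp point or None, Rotation or None). prints calls"""
    s=s or ctrl.sense();R=rot(s["tcp_rot"]);p=s["position"].copy()
    for g,Rt in wps:
        Rt=R if Rt is None else Rt;q=np.array(g,float)-Rt.apply([0,167,0])
        for k in range(8):
            d=R.inv().apply(q-p)/150;w=(R.inv()*Rt).as_rotvec()/(np.pi/4)
            m=max(abs(np.r_[d,w]).max(),1e-9);n=int(np.ceil(m/.98));d1,w1=d/n,w/n
            if n>1 and abs(w).max()>1e-3:   # slerp keeps constant rotvec
                pass
            d1=np.round(d1,2 if m>.1 else 3);w1=np.round(w1,2 if m>.1 else 3)
            rows=int(np.ceil(max(np.linalg.norm(d1)*150/41.7,np.linalg.norm(w1)*45/7.16)))+1
            print("  ",np.r_[d1,w1].tolist(),"x",rows)
            p=p+R.apply(d1*150);R=R*Ro.from_rotvec(w1*np.pi/4)
            if n==1:break
        print("-> grasp pt",np.round(p+R.apply([0,167,0]),1))
E
python3 - <<'E'
from h import *
R=ori(36.2,45);print(R.as_matrix().round(2),R.as_euler('xyz'))
t=R.apply([0,1,0]);g=np.array([524.1,-235.3,82])
s=ctrl.sense();print(s["position"],s["tcp_rot"])
plan((g-150*t+[0,0,60],R),(g-60*t,R),(g,R))
E
```

```text
[[ 0.81  0.42 -0.42]
 [ 0.59 -0.57  0.57]
 [ 0.   -0.71 -0.71]] [-2.35619449  0.          0.63180919]
[ 477.3614662  -242.26742259  463.99873789] [-1.57158467e+00  1.39440185e-03 -4.02999576e-01]
   [-0.51, 0.33, 0.46, -0.45, -0.62, -0.26] x 7
   [-0.24, 0.03, 0.72, -0.46, -0.63, -0.26] x 7
-> grasp pt [ 462.3 -150.2  248. ]
   [-0.0, 0.88, 0.29, 0.0, 0.0, 0.0] x 5
-> grasp pt [ 499.5 -201.   124.1]
   [-0.0, 0.4, -0.0, 0.0, 0.0, 0.0] x 3
-> grasp pt [ 524.7 -235.3   81.8]
```

```bash
python3 -m jog '[[-0.51,0.33,0.46,-0.45,-0.62,-0.26],[-0.51,0.33,0.46,-0.45,-0.62,-0.26],[-0.51,0.33,0.46,-0.45,-0.62,-0.26],[-0.51,0.33,0.46,-0.45,-0.62,-0.26],[-0.51,0.33,0.46,-0.45,-0.62,-0.26],[-0.51,0.33,0.46,-0.45,-0.62,-0.26],[-0.51,0.33,0.46,-0.45,-0.62,-0.26]]' -1; python3 -m jog '[[-0.24,0.03,0.72,-0.46,-0.63,-0.26],[-0.24,0.03,0.72,-0.46,-0.63,-0.26],[-0.24,0.03,0.72,-0.46,-0.63,-0.26],[-0.24,0.03,0.72,-0.46,-0.63,-0.26],[-0.24,0.03,0.72,-0.46,-0.63,-0.26],[-0.24,0.03,0.72,-0.46,-0.63,-0.26],[-0.24,0.03,0.72,-0.46,-0.63,-0.26],[-0.24,0.03,0.72,-0.46,-0.63,-0.26]]'
python3 - <<'E'
from h import *
R=ori(36.2,45);t=R.apply([0,1,0]);g=np.array([524.1,-235.3,82])
s=ctrl.sense();print(s["joint_positions"].round(2),(s["position"]+rot(s["tcp_rot"]).apply([0,167,0])).round(1))
plan((g-60*t,R),(g,R))
im,K,T=grab('wrist','pics/w2.png')
E
```

```text
t: 2.25
position: [433.5, -148.6, 415.2]
tcp_rot: [-1.96, -0.108, 0.109]
contact_force: [1.0, 0.2, -0.4]
finger_gap: 92.9
t: 2.92
position: [392.6, -54.5, 366.9]
tcp_rot: [-2.357, -0.003, 0.629]
contact_force: [0.1, -0.1, -0.1]
finger_gap: 93.0
[ 0.01 -0.69  2.33 -0.71  1.09 -0.41] [ 462.5 -149.9  249. ]
   [-0.01, 0.88, 0.29, 0.0, -0.01, 0.0] x 5
-> grasp pt [ 498.4 -201.2  125. ]
   [0.0, 0.4, 0.0, 0.0, 0.0, 0.0] x 3
-> grasp pt [ 523.5 -235.5   82.6]
```

View pics/w2.png

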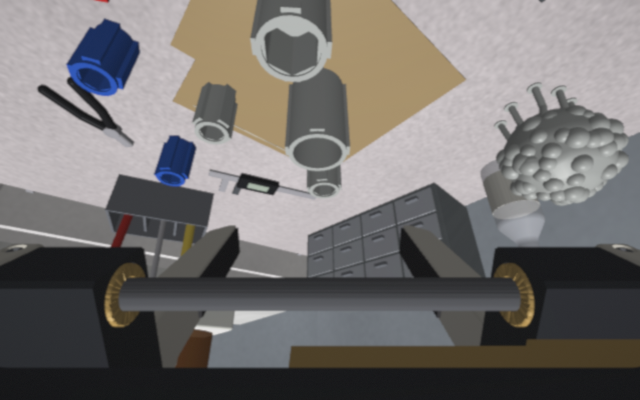

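```bash
python3 -m jog '[[-0.01,0.88,0.29,0,0,0],[-0.01,0.88,0.29,0,0,0],[-0.01,0.88,0.29,0,0,0],[-0.01,0.88,0.29,0,0,0],[-0.01,0.88,0.29,0,0,0],[-0.01,0.88,0.29,0,0,0]]' ; python3 - <<'E'
from h import *
R=ori(36.2,45);t=R.apply([0,1,0]);g=np.array([524.1,-235.3,82])
s=ctrl.sense();print(s["joint_positions"].round(2),(s["position"]+rot(s["tcp_rot"]).apply([0,167,0])).round(1))
plan((g,R))
E
```

```text
t: 3.47
position: [428.7, -106.2, 242.0]
tcp_rot: [-2.357, 0.001, 0.631]
contact_force: [0.2, 0.1, 0.7]
finger_gap: 93.3
[-0.14 -0.37  2.37 -0.86  0.74 -0.23] [ 498.3 -201.8  124.1]
   [0.01, 0.4, -0.0, 0.0, 0.0, -0.0] x 3
-> grasp pt [ 524.6 -235.2   81.7]
```

```bash
python3 -m jog '[[0.01,0.4,0,0,0,0],[0.01,0.4,0,0,0,0],[0.01,0.4,0,0,0,0],[0.01,0.4,0,0,0,0]]' && python3 -m jog '[[0,0,0,0,0,0],[0,0,0,0,0,0],[0,0,0,0,0,0],[0,0,0,0,0,0],[0,0,0,0,0,0],[0,0,0,0,0,0],[0,0,0,0,0,0],[0,0,0,0,0,0]]' 1 40 && python3 -m jog '[[0,-0.1,-0.1,0,0,0],[0,-0.3,-0.3,0,0,0],[0,-0.6,-0.6,0,0,0],[0,-0.9,-0.9,0,0,0],[0,-0.9,-0.9,0,0,0],[0,-0.9,-0.9,0,0,0]]'; python3 - <<'E'
from h import *
im,K,T=grab('side','pics/s1.png');im2,K,T=grab('wrist','pics/w3.png')
cv2.imwrite('pics/c3.png',np.hstack([cv2.resize(im[60:280,180:480],(400,293)),cv2.resize(im2[:250],(400,293))[:, :]]))
s=ctrl.sense();print(s["joint_positions"].round(2),(s["position"]+rot(s["tcp_rot"]).apply([0,167,0])).round(1))
E
```

```text
t: 3.8
position: [456.0, -139.0, 201.8]
tcp_rot: [-2.361, -0.001, 0.633]
contact_force: [0.2, -0.3, 0.4]
finger_gap: 92.9
t: 4.47
position: [455.9, -138.6, 201.2]
tcp_rot: [-2.361, -0.001, 0.636]
contact_force: [-0.3, 1.9, 6.7]
finger_gap: 67.5
t: 4.97
position: [456.4, -138.3, 401.2]
tcp_rot: [-2.371, -0.009, 0.637]
contact_force: [1.5, -0.9, 0.1]
finger_gap: 68.0
[-0.21 -0.49  2.16 -0.63  0.92 -0.6 ] [ 526.3 -233.5  276.7]
```

View pics/c3.png

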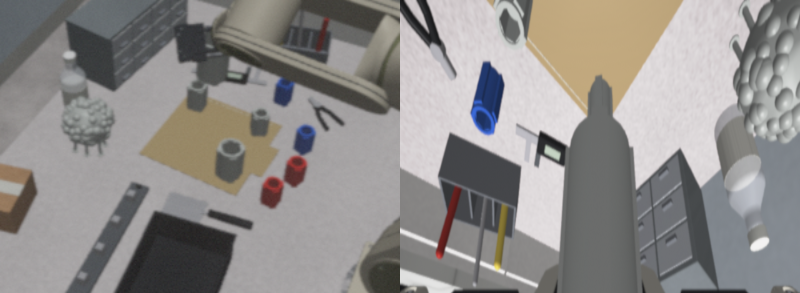

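```bash
cat > kin.py <<'E'
from h import *
from scipy.optimize import least_squares
LIM=np.array([[-2.96,2.96],[-.89,2.26],[.02,2.5],[-1.34,4.48],[0,2.73],[-2.66,2.66]])
M=np.array([[-1,0,0],[0,0,1],[0,1,0]]).T
def fk(q,L):
    a1,d1,a2,a3,d4,d6=L;A=Ro.from_euler('z',q[0])
    Rb=A*Ro.from_euler('y',q[1]);Rc=A*Ro.from_euler('y',q[1]+q[2])
    Rt=Rc*Ro.from_euler('z',q[3])*Ro.from_euler('y',q[4])*Ro.from_euler('z',q[5])
    p=A.apply([a1,0,0])+[0,0,d1]+Rb.apply([0,0,a2])+Rc.apply([a3,0,d4])+Rt.apply([0,0,d6])
    return p,Rt*Ro.from_matrix(M.T)
D=[([-1.296,.131,1.489,0,1.523,-.085],(211.2,-561.4,403.7),(-1.571,0,-1.211)),
([.01,-.69,2.33,-.71,1.09,-.41],(392.6,-54.5,366.9),(-2.357,-.003,.629)),
([-.14,-.37,2.37,-.86,.74,-.23],(428.7,-106.2,242.),(-2.357,.001,.631)),
([-.21,-.49,2.16,-.63,.92,-.6],(456.4,-138.3,401.2),(-2.371,-.009,.637))]
def fit():
    f=lambda L:np.concatenate([fk(q,L)[0]-p for q,p,_ in D]+[(L-np.array([50,350,400,0,400,100]))*.01])
    return least_squares(f,[50,350,400,0,400,100]).x
def ik(p,R,L,q0):
    def f(q):
        P,Q=fk(q,L);return np.r_[(P-p)/100,(Q.inv()*R).as_rotvec()]
    b=None
    for k in range(12):
        x0=np.clip(np.array(q0)+(k>0)*np.random.default_rng(k).normal(0,.5,6),LIM[:,0]+.01,LIM[:,1]-.01)
        r=least_squares(f,x0,bounds=(LIM[:,0],LIM[:,1]))
        c=(r.cost>1e-4,np.abs(r.x-q0).max())
        if b is None or c<b[0]:b=(c,r)
        if k==0 and r.cost<1e-6:break
    return b[1].x.round(2),b[1].cost.round(5)
E
python3 - <<'E'
from kin import *
L=fit();print(L.round(0))
for q,p,e in D:
    P,R=fk(q,L);print((P-p).round(0),np.degrees((R.inv()*rot(e)).as_rotvec()).round(1))
q=D[3][0];g=np.array([419,173,260.]);Rg=rot(D[3][2])
up=Rg.inv().apply([0,0,1])  # cup axis in tool
for head in(30,60,90):
  for pit in(0,15,30):
    for roll in(130,150,-130,-150):
      x=ori(head+90,90+pit)   # cam-down style horizontal tool
      R=x*Ro.from_euler('y',roll,degrees=True)
      tip=np.degrees(np.arccos(R.apply(up)[2]))
      qq,c=ik(g-R.apply([0,167,0]),R,L,q)
      if tip>122 and c<1e-3:print(head,pit,roll,tip.round(),R.apply(up).round(2),qq,c)
E
```

```text
[ 55. 260. 308.  25. 505.  99.]
[-49. -14.  12.] [-0.   0.  -0.1]
[10.  1.  1.] [ 0.3 -0.2  0. ]
[ 1. -6.  2.] [-0.1 -0.1 -0.3]
[-13.  -4. -14.] [-0.3  0.2 -0. ]
90 0 150 128.0 [ 0.37 -0.7  -0.62] [-0.22 -0.09  2.26  1.45  1.75 -1.14] 0.0
90 0 -150 129.0 [-0.35 -0.7  -0.63] [-0.22 -0.09  2.26  1.45  1.75 -0.09] 0.0
90 15 130 128.0 [ 0.56 -0.56 -0.62] [-0.2   0.11  2.25  1.62  1.89 -1.62] 0.0
90 15 150 141.0 [ 0.37 -0.51 -0.78] [-0.2   0.11  2.25  1.62  1.89 -1.27] 0.0
90 15 -130 129.0 [-0.54 -0.55 -0.63] [-0.2   0.11  2.25  1.62  1.89  0.12] 0.0
90 15 -150 142.0 [-0.35 -0.51 -0.78] [-0.2   0.11  2.25  1.62  1.89 -0.23] 0.0
90 30 130 138.0 [ 0.56 -0.38 -0.74] [-0.14  0.32  2.21  1.79  2.07 -1.73] 0.0
90 30 150 152.0 [ 0.37 -0.29 -0.88] [-0.14  0.32  2.21  1.79  2.07 -1.38] 0.0
90 30 -130 139.0 [-0.54 -0.37 -0.75] [-0.14  0.32  2.21  1.79  2.07  0.01] 0.0
90 30 -150 153.0 [-0.35 -0.29 -0.89] [-0.14  0.32  2.21  1.79  2.07 -0.33] 0.0
```

```bash
sed -i 's/a1,d1,a2,a3,d4,d6=L/a1,d1,a2,a3,d4,d6,b=L/;s/A.apply(\[a1,0,0\])/A.apply([a1,b,0])/;s/(L-np.array(\[50,350,400,0,400,100\]))/(L-np.array([50,350,400,0,400,100,50]))/;s/least_squares(f,\[50,350,400,0,400,100\])/least_squares(f,[50,350,400,0,400,100,50])/' kin.py
python3 - <<'E'
from kin import *
L=fit();print(L.round(0))
for q,p,e in D: print((fk(q,L)[0]-p).round(0))
q=D[3][0]
tipR=ori(180,105)*Ro.from_euler('y',-130,degrees=True)
W=[]
for h,g in[(-30,(526,-180,330)),(0,(510,-80,340)),(30,(480,20,340)),(60,(450,110,320)),(90,(430,190,260))]:
    W.append((g,ori(h+90,45)))
for k in(.25,.5,.75,1):
    W.append(((430,190,250),Ro.concatenate([ori(180,45+60*k)*Ro.from_euler('y',-130*k,degrees=True)])[0]))
for g,R in W:
    q,c=ik(np.array(g)-R.apply([0,167,0]),R,L,q);print(g,q,c)
s=ctrl.sense();plan(*W[:5])
E
```

```text
[  1. 316. 371.  58. 552. 193.  52.]
[1. 0. 2.]
[ 0. -1.  3.]
[-0. -1.  1.]
[-0.  2. -6.]
(526, -180, 330) [-0.34 -0.74  2.22 -0.17  0.9  -1.34] 0.0
(510, -80, 340) [-0.5  -0.89  2.27  0.39  1.09 -2.13] 0.00023
(480, 20, 340) [-0.57 -0.86  2.26  0.69  1.37 -2.66] 0.00017
(450, 110, 320) [-0.38 -0.68  2.16  0.6   1.46 -2.66] 0.06753
(430, 190, 260) [-0.13 -0.39  2.05  0.47  1.44 -2.66] 0.25662
(430, 190, 250) [ 0.01 -0.66  2.34  0.1   0.84 -2.66] 0.8475
(430, 190, 250) [ 0.02 -0.51  2.5  -0.68  0.   -2.66] 1.2139
(430, 190, 250) [ 0.01 -0.43  2.5  -1.11  0.   -2.66] 1.36941
(430, 190, 250) [ 0.03 -0.35  2.5  -1.34  0.   -2.66] 1.56505
   [-0.1, -0.41, -0.11, 0.01, -0.37, -0.37] x 5
-> grasp pt [ 526.3 -180.1  330.7]
   [0.13, -0.27, 0.18, 0.0, -0.47, -0.47] x 6
-> grasp pt [510.7 -80.5 340.4]
   [0.28, -0.07, 0.07, 0.0, -0.47, -0.47] x 6
-> grasp pt [480.3  20.5 340.6]
   [0.22, 0.26, -0.07, 0.0, -0.48, -0.48] x 6
-> grasp pt [450.4 110.5 320.5]
   [-0.01, 0.64, -0.07, 0.0, -0.47, -0.47] x 6
-> grasp pt [430.1 190.8 260.1]
```

```bash
cat > srch.py <<'E'
from kin import *
L=fit();q=np.array(D[3][0]);up=rot(D[3][2]).inv().apply([0,0,1])
out=[]
for h in(-60,-30,0,30):
  for hp in (1,):
    R0=ori(h+90,45);g0=np.array((440,110,330.))
    qa,c=ik(g0-R0.apply([0,167,0]),R0,L,q)
    if c>1e-3: continue
    for b in range(0,360,30):
      for tip in(128,):
        ax=np.array([np.cos(np.radians(b)),np.sin(np.radians(b)),0])
        R=Ro.from_rotvec(ax*np.radians(tip))*R0;t=R.apply([0,1,0]);u=R.apply(up)
        g=np.array((425,175,250.))-u*18*[1,1,0]
        if t[2]>.6:continue
        qb,cb=ik(g-R.apply([0,167,0]),R,L,qa)
        if cb<1e-4:out.append((np.abs(qb-qa).max(),h,b,t.round(2),u.round(2),qa,qb))
for o in sorted(out,key=lambda o:o[0])[:12]:print(*o)
E
python3 srch.py
```

```text
1.3 -60 60 [-0.99  0.16 -0.05] [ 0.67 -0.39 -0.63] [ 0.7  -0.27  1.89 -0.77  1.65  0.16] [ 0.09  0.91  1.07  0.53  2.62 -0.69]
1.45 -30 60 [-0.86  0.5  -0.12] [ 0.68 -0.38 -0.63] [ 0.66 -0.69  2.19 -0.74  1.36 -0.33] [-0.07  0.74  1.29  0.71  2.41 -0.94]
1.5399999999999998 -60 120 [-0.13 -0.89  0.44] [ 0.68  0.38 -0.62] [ 0.7  -0.27  1.89 -0.77  1.65  0.16] [ 0.74  0.99  1.35 -1.28  2.5  -1.38]
1.63 -30 120 [-0.36 -0.92  0.16] [ 0.68  0.38 -0.63] [ 0.66 -0.69  2.19 -0.74  1.36 -0.33] [ 0.67  0.94  1.2  -0.99  2.51 -1.61]
1.68 -30 90 [-0.93 -0.35 -0.05] [ 0.78  0.   -0.63] [ 0.66 -0.69  2.19 -0.74  1.36 -0.33] [ 0.32  0.99  0.95 -0.1   2.72 -1.26]
1.71 -60 30 [-0.5   0.86 -0.12] [ 0.4  -0.67 -0.63] [ 0.7  -0.27  1.89 -0.77  1.65  0.16] [-0.29  0.49  1.66  0.94  2.14 -0.82]
1.85 -30 30 [-0.16  0.99 -0.05] [ 0.4  -0.67 -0.62] [ 0.66 -0.69  2.19 -0.74  1.36 -0.33] [-0.44  0.32  1.95  1.11  1.99 -1.22]
2.13 -60 0 [ 0.35  0.93 -0.05] [ 0.02 -0.78 -0.62] [ 0.7  -0.27  1.89 -0.77  1.65  0.16] [-0.62 -0.11  2.42  1.36  1.72 -1.17]
```

```bash
python3 - <<'E'
from kin import *
L=fit();s=ctrl.sense();q=s["joint_positions"];R0=rot(s["tcp_rot"]);up=R0.inv().apply([0,0,1]);print(up)
g0=s["position"]+R0.apply([0,167,0])
W=[]
for k in(.33,.67,1):W.append((g0*(1-k)+np.array((435,130,330))*k,R0))
ax=np.array([np.cos(np.radians(30)),.5,0])
for k in(.25,.5,.75,1):
    R=Ro.from_rotvec(ax*np.radians(128*k))*R0;u=R.apply(up);g=np.array((435,130,330))*(1-k)+k*(np.array((425,175,250.))-u*18*[1,1,0]);W.append((g,R))
for g,R in W:
    q,c=ik(np.array(g)-R.apply([0,167,0]),R,L,q);print(np.round(g),q,c,"t",R.apply([0,1,0]).round(2))
plan(W[2],*W[3:])
E
```

```text
[ 0.004088   -0.70190013 -0.71226364]
[ 496. -114.  294.] [ 0.12 -0.57  2.18 -0.73  1.17 -0.35] 0.0 t [ 0.42 -0.57 -0.7 ]
[465.  10. 312.] [ 0.47 -0.49  2.1  -0.79  1.42 -0.09] 0.0 t [ 0.42 -0.57 -0.7 ]
[435. 130. 330.] [ 0.75 -0.31  1.93 -0.79  1.62  0.12] 0.0 t [ 0.42 -0.57 -0.7 ]
[431. 143. 310.] [ 0.38 -0.4   1.86 -0.22  1.56 -0.24] 0.0 t [ 0.19 -0.16 -0.97]
[426. 160. 290.] [-0.02 -0.27  1.81  0.33  1.69 -0.58] 0.0 t [-0.09  0.32 -0.94]
[421. 175. 270.] [-0.25  0.04  1.78  0.7   1.89 -0.78] 0.0 t [-0.31  0.71 -0.63]
[418. 187. 250.] [-0.32  0.44  1.73  0.97  2.09 -0.89] 0.0 t [-0.42  0.9  -0.13]
   [0.47, -0.95, 0.69, 0.0, 0.0, 0.0] x 6
   [0.48, -0.94, 0.68, 0.0, 0.0, 0.0] x 6
-> grasp pt [435.4 129.6 329.9]
   [-0.03, 0.2, -0.43, 0.71, 0.06, -0.05] x 6
-> grasp pt [430.6 142.7 309.8]
   [-0.03, 0.27, -0.45, 0.7, 0.06, -0.06] x 6
-> grasp pt [426.9 158.8 290.3]
   [-0.04, 0.34, -0.52, 0.71, 0.06, -0.05] x 6
-> grasp pt [421.3 176.2 269.6]
   [-0.05, 0.31, -0.64, 0.71, 0.06, -0.05] x 6
-> grasp pt [418.4 187.6 250.4]
```

```bash
python3 -m jog '[[0.47,-0.95,0.69,0,0,0],[0.47,-0.95,0.69,0,0,0],[0.47,-0.95,0.69,0,0,0],[0.47,-0.95,0.69,0,0,0],[0.47,-0.95,0.69,0,0,0],[0.47,-0.95,0.69,0,0,0]]' && python3 -m jog '[[0.48,-0.94,0.68,0,0,0],[0.48,-0.94,0.68,0,0,0],[0.48,-0.94,0.68,0,0,0],[0.48,-0.94,0.68,0,0,0],[0.48,-0.94,0.68,0,0,0],[0.48,-0.94,0.68,0,0,0],[0.48,-0.94,0.68,0,0,0]]'; python3 - <<'E'
from h import *
im,K,T=grab('top','pics/t1.png')
cv2.imwrite('pics/t1c.png',cv2.resize(im[130:310,180:480],None,fx=2.6,fy=2.6))
s=ctrl.sense();print(s["joint_positions"].round(2),(s["position"]+rot(s["tcp_rot"]).apply([0,167,0])).round(1))
E
```

```text
t: 5.57
position: [407.2, 47.4, 415.7]
tcp_rot: [-2.358, 0.002, 0.64]
contact_force: [1.6, 0.6, -1.8]
finger_gap: 67.8
t: 6.15
position: [364.0, 225.6, 442.5]
tcp_rot: [-2.36, 0.004, 0.638]
contact_force: [-0.6, -1.2, -3.3]
finger_gap: 67.7
[ 0.75 -0.31  1.94 -0.78  1.62  0.12] [434.3 129.1 325.1]
```

View pics/t1c.png

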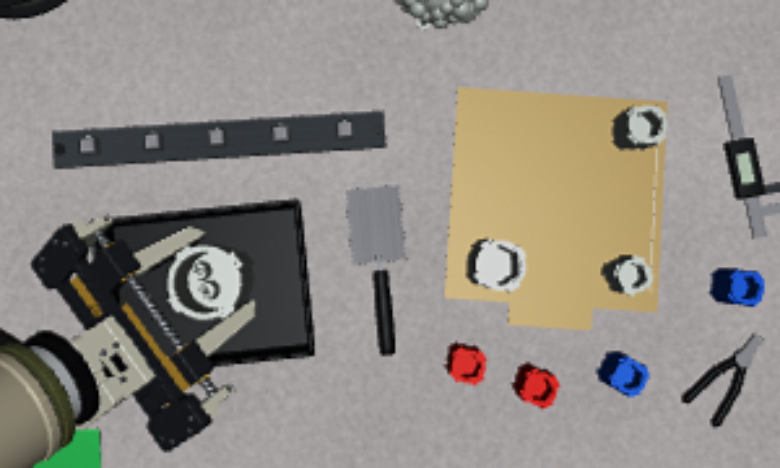

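```bash
J='python3 -m jog'; python3 -m jog '[[-0.03,0.2,-0.43,0.71,0.06,-0.05],[-0.03,0.2,-0.43,0.71,0.06,-0.05],[-0.03,0.2,-0.43,0.71,0.06,-0.05],[-0.03,0.2,-0.43,0.71,0.06,-0.05],[-0.03,0.2,-0.43,0.71,0.06,-0.05],[-0.03,0.2,-0.43,0.71,0.06,-0.05]]' && python3 -m jog '[[-0.03,0.27,-0.45,0.7,0.06,-0.06],[-0.03,0.27,-0.45,0.7,0.06,-0.06],[-0.03,0.27,-0.45,0.7,0.06,-0.06],[-0.03,0.27,-0.45,0.7,0.06,-0.06],[-0.03,0.27,-0.45,0.7,0.06,-0.06],[-0.03,0.27,-0.45,0.7,0.06,-0.06]]' && python3 -m jog '[[-0.04,0.34,-0.52,0.71,0.06,-0.05],[-0.04,0.34,-0.52,0.71,0.06,-0.05],[-0.04,0.34,-0.52,0.71,0.06,-0.05],[-0.04,0.34,-0.52,0.71,0.06,-0.05],[-0.04,0.34,-0.52,0.71,0.06,-0.05],[-0.04,0.34,-0.52,0.71,0.06,-0.05]]' && python3 -m jog '[[-0.05,0.31,-0.64,0.71,0.06,-0.05],[-0.05,0.31,-0.64,0.71,0.06,-0.05],[-0.05,0.31,-0.64,0.71,0.06,-0.05],[-0.05,0.31,-0.64,0.71,0.06,-0.05],[-0.05,0.31,-0.64,0.71,0.06,-0.05],[-0.05,0.31,-0.64,0.71,0.06,-0.05],[-0.05,0.31,-0.64,0.71,0.06,-0.05],[-0.05,0.31,-0.64,0.71,0.06,-0.05],[-0.05,0.31,-0.64,0.71,0.06,-0.05],[-0.05,0.31,-0.64,0.71,0.06,-0.05]]' ; python3 - <<'E'
from h import *
im,K,T=grab('top','pics/t2.png');i2,_,_=grab('side','pics/s2.png')
cv2.imwrite('pics/t2c.png',np.hstack([cv2.resize(im[150:310,190:360],(400,376)),cv2.resize(i2[170:340,240:420],(400,376))]))
s=ctrl.sense();print(s["joint_positions"].round(2),(s["position"]+rot(s["tcp_rot"]).apply([0,167,0])).round(1))
E
```

```text
t: 6.7
position: [400.7, 166.2, 469.0]
tcp_rot: [-1.799, -0.057, 0.609]
contact_force: [-0.1, 0.0, -1.9]
finger_gap: 67.7
t: 7.2
position: [440.8, 103.5, 443.3]
tcp_rot: [-1.246, -0.097, 0.561]
contact_force: [0.1, -0.5, -1.8]
finger_gap: 67.9
t: 7.7
position: [472.3, 56.8, 369.5]
tcp_rot: [-0.682, -0.1, 0.503]
contact_force: [0.7, 0.1, -2.1]
finger_gap: 67.8
t: 8.53
position: [488.1, 37.9, 269.2]
tcp_rot: [-0.125, -0.081, 0.451]
contact_force: [-0.1, 0.1, -1.2]
finger_gap: 67.7
[-0.32  0.44  1.72  0.98  2.09 -0.88] [417.3 187.7 248.4]
```

View pics/t2c.png

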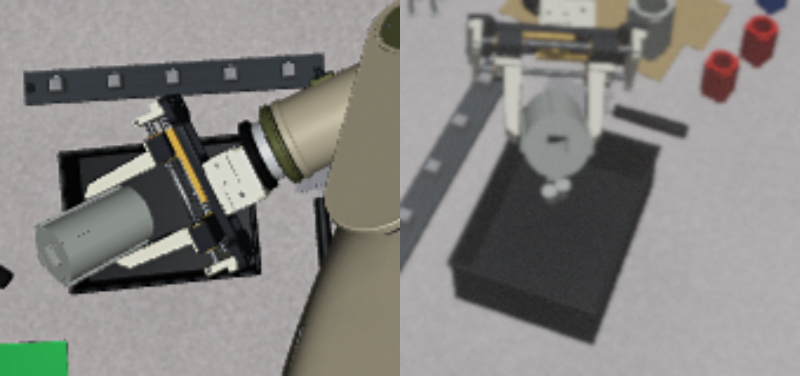

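```bash
python3 -m jog '[[0,0,0,0.3,0,0],[0,0,0,0.3,0,0],[0,0,0,0.3,0,0],[0,0.06,0,0.3,0,0],[0,-0.06,0,0.3,0,0],[0,0.06,0,0.3,0,0],[0,-0.06,0,0.3,0,0],[0,0.06,0,0.3,0,0],[0,0,0,0.3,0,0],[0,0,0,0.3,0,0],[0,0,0,0.3,0,0],[0,0,0,0.3,0,0]]' ; python3 - <<'E'
from h import *
i2,_,_=grab('side','pics/s3.png');i3,_,_=grab('wrist','pics/w4.png')
cv2.imwrite('pics/s3c.png',np.hstack([cv2.resize(i2[170:340,240:420],(400,376)),cv2.resize(i3,(400,376))]))
s=ctrl.sense();print(s["contact_force"],s["ft_torque"])
E
```

```text
t: 9.63
position: [488.0, 37.8, 268.5]
tcp_rot: [0.113, -0.08, 0.45]
contact_force: [-0.7, 0.6, -1.7]
finger_gap: 68.0
[ 0.57570258 -0.64396594 -1.45888081] [-0.64473118 -0.45622725 -0.06252118]
```

View pics/s3c.png

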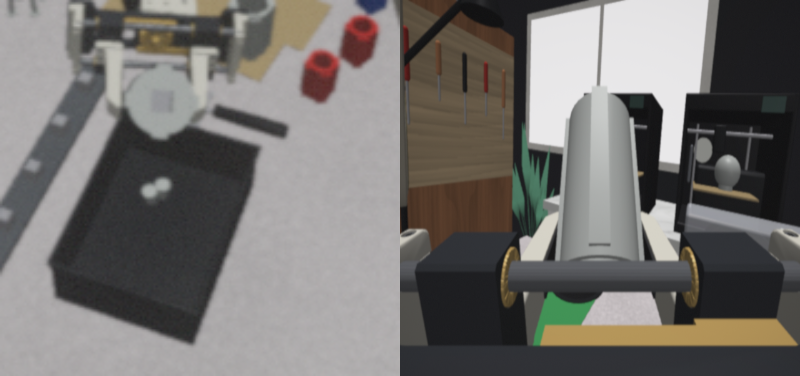

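```bash
python3 - <<'E'
from h import *
def blobs(im,box,th):
    x0,y0,x1,y1=box;g=cv2.cvtColor(im,cv2.COLOR_BGR2GRAY)[y0:y1,x0:x1]
    return g
# top
im,K,T=load('pics/t1.png')
c=np.array([(88,145),(152,141),(216,137),(280,133),(345,128)])/2.6+[180,130]
P=[]
for u,v in c:
    x,y=int(round(u)),int(round(v));g=cv2.cvtColor(im,cv2.COLOR_BGR2GRAY)[y-6:y+7,x-6:x+7].astype(float)
    w=np.clip(g-100,0,None);yy,xx=np.mgrid[y-6:y+7,x-6:x+7]
    P.append([(w*xx).sum()/w.sum(),(w*yy).sum()/w.sum()]);print(g.max(),np.median(g),P[-1],(w>0).sum())
P=np.array(P);W=p2w(K,T,P,30);print(W.round(1),np.diff(W[:,:2],axis=0).round(1))
i2,_,_=(cv2.imread('pics/side0.png'),0,0)
sc=ctrl.read_camera('side');Ks,Ts=sc["camera_matrix"],sc["T"]
print("pred side",w2p(Ks,Ts,W).round(1))
for u,v in w2p(Ks,Ts,W):
    x,y=int(round(u)),int(round(v));g=cv2.cvtColor(i2,cv2.COLOR_BGR2GRAY)[y-8:y+9,x-8:x+9].astype(float)
    w=np.clip(g-105,0,None);yy,xx=np.mgrid[y-8:y+9,x-8:x+9]
    p=[(w*xx).sum()/w.sum(),(w*yy).sum()/w.sum()];print(g.max(),np.median(g),np.round(p,1),(w>0).sum(),p2w(Ks,Ts,p,28).round(1))
E
```

```text
149.0 57.0 [np.float64(212.8414481897628), np.float64(185.12359550561797)] 25
147.0 56.0 [np.float64(237.4512195121951), np.float64(183.51707317073172)] 30
143.0 54.0 [np.float64(262.68169398907105), np.float64(182.10655737704917)] 23
148.0 55.0 [np.float64(287.2219020172911), np.float64(180.32132564841498)] 24
146.0 57.0 [np.float64(311.93201133144476), np.float64(177.92162417374882)] 35
[[584.1 320.8  30. ]
 [589.2 245.5  30. ]
 [593.7 168.1  30. ]
 [599.4  92.8  30. ]
 [606.9  16.8  30. ]] [[  5.1 -75.4]
 [  4.5 -77.4]
 [  5.7 -75.3]
 [  7.6 -76. ]]
pred side [[226.3 290.5]
 [240.1 267. ]
 [253.5 244.6]
 [265.4 224. ]
 [276.  204.4]]
172.0 102.0 [221.9 287.4] 140 [[599.9 317.5  28. ]]
171.0 95.0 [235.7 264.2] 126 [[605.  242.4  28. ]]
170.0 87.0 [249.4 241.7] 109 [[609.5 164.   28. ]]
172.0 95.0 [260.7 221.3] 134 [[616.9  89.2  28. ]]
170.0 116.0 [272.4 201.5] 163 [[622.4  10.4  28. ]]
```

```bash
cat >> kin.py <<'E'
def check(W,s=None):
    L=fit();s=s or ctrl.sense();q=s["joint_positions"]
    for g,R in W:
        q,c=ik(np.array(g)-R.apply([0,167,0]),R,L,q);print(np.round(g),q,c)
E
python3 - <<'E'
from kin import *
R0=rot([-2.361,-.001,.636]);p0=np.array([455.9,-138.6,201.2])
ot=R0.inv().apply(np.array([524.1,-235.3,1.5])-p0);print("cup origin in tool",ot.round(1));
s=ctrl.sense();R=rot(s["tcp_rot"])
ax=np.array([np.cos(np.radians(30)),.5,0])
Rup=R0
Rn=ori(94.3,45);Rc=Rn*Ro.from_euler('x',np.degrees(-2.361+np.pi*.75),degrees=True)
up=R0.inv().apply([0,0,1]);print("tilt check",Rn.apply(up),Rc.apply(up))
W=[]
for k in(.3,.6,1):
    W.append(((417+13*k,187-37*k,255+75*k),Ro.from_rotvec(-ax*np.radians(142*k))*R if k<1 else Ro.from_rotvec(-ax*np.radians(0))*rot([-2.36,.004,.638])))
g1=np.array([607,17,12+24+60.])-Rn.apply([0,ot[1]-167,ot[2]])
W+=[((480,80,310),ori(65,45)),(g1,Rn)]
check(W);plan(*W)
E
```

```text
cup origin in tool [ -2.8 224.6  58.6]
tilt check [0.00471698 0.00135749 0.99998795] [-7.49787143e-05  9.97184967e-04  9.99999500e-01]
[421. 176. 278.] [-0.25  0.08  1.75  0.72  1.93 -0.79] 0.0
[425. 165. 300.] [ 0.09 -0.3   1.8   0.21  1.67 -0.5 ] 0.0
[430 150 330] [ 0.79 -0.27  1.9  -0.78  1.64  0.15] 0.0
[480  80 310] [ 0.48 -0.73  2.25 -0.65  1.17 -0.54] 0.0
[608.  17. 178.] [-0.15 -0.45  2.32  0.32  0.53 -2.02] 0.0
   [0.05, 0.2, 0.7, -0.94, -0.06, 0.08] x 7
-> grasp pt [421.3 175.5 278.2]
   [0.05, 0.15, 0.83, -0.94, -0.06, 0.08] x 7
-> grasp pt [424.9 165.9 300.4]
   [0.01, 0.14, 0.43, -0.62, -0.04, 0.05] x 5
   [0.02, -0.08, 0.44, -0.63, -0.05, 0.04] x 5
-> grasp pt [430.1 149.4 330.6]
   [-0.39, 0.57, -0.37, 0.0, -0.44, -0.45] x 5
-> grasp pt [479.6  79.6 309.9]
   [-0.2, 0.68, -0.06, 0.0, -0.23, -0.23] x 4
   [-0.33, 0.64, -0.01, 0.0, -0.23, -0.23] x 4
-> grasp pt [607.8  16.4 177.7]
```

```bash
python3 -m jog '[[0.05,0.2,0.7,-0.94,-0.06,0.08],[0.05,0.2,0.7,-0.94,-0.06,0.08],[0.05,0.2,0.7,-0.94,-0.06,0.08],[0.05,0.2,0.7,-0.94,-0.06,0.08],[0.05,0.2,0.7,-0.94,-0.06,0.08],[0.05,0.2,0.7,-0.94,-0.06,0.08],[0.05,0.2,0.7,-0.94,-0.06,0.08]]' >/dev/null && python3 -m jog '[[0.05,0.15,0.83,-0.94,-0.06,0.08],[0.05,0.15,0.83,-0.94,-0.06,0.08],[0.05,0.15,0.83,-0.94,-0.06,0.08],[0.05,0.15,0.83,-0.94,-0.06,0.08],[0.05,0.15,0.83,-0.94,-0.06,0.08],[0.05,0.15,0.83,-0.94,-0.06,0.08],[0.05,0.15,0.83,-0.94,-0.06,0.08]]' >/dev/null && python3 -m jog '[[0.01,0.14,0.43,-0.62,-0.04,0.05],[0.01,0.14,0.43,-0.62,-0.04,0.05],[0.01,0.14,0.43,-0.62,-0.04,0.05],[0.01,0.14,0.43,-0.62,-0.04,0.05],[0.01,0.14,0.43,-0.62,-0.04,0.05]]' && python3 -m jog '[[0.02,-0.08,0.44,-0.63,-0.05,0.04],[0.02,-0.08,0.44,-0.63,-0.05,0.04],[0.02,-0.08,0.44,-0.63,-0.05,0.04],[0.02,-0.08,0.44,-0.63,-0.05,0.04],[0.02,-0.08,0.44,-0.63,-0.05,0.04],[0.02,-0.08,0.44,-0.63,-0.05,0.04]]' && python3 -m jog '[[-0.39,0.57,-0.37,0,-0.44,-0.45],[-0.39,0.57,-0.37,0,-0.44,-0.45],[-0.39,0.57,-0.37,0,-0.44,-0.45],[-0.39,0.57,-0.37,0,-0.44,-0.45],[-0.39,0.57,-0.37,0,-0.44,-0.45],[-0.39,0.57,-0.37,0,-0.44,-0.45],[-0.39,0.57,-0.37,0,-0.44,-0.45]]' 
python3 - <<'E'
from kin import *
ot=[0,224.6,58.6];Rn=ori(94.3,45)
g1=np.array([607,17,12+24+60.])-Rn.apply([0,ot[1]-167,ot[2]])
check([(g1,Rn)]);plan((g1,Rn))
E
```

```text
t: 11.37
position: [395.0, 189.5, 453.6]
tcp_rot: [-1.864, -0.034, 0.624]
contact_force: [-0.4, 0.1, -2.8]
finger_gap: 67.2
t: 11.87
position: [359.4, 244.8, 445.7]
tcp_rot: [-2.352, 0.013, 0.639]
contact_force: [-0.9, 1.3, -2.2]
finger_gap: 67.4
t: 12.45
position: [372.5, 129.4, 428.4]
tcp_rot: [-2.356, -0.001, 1.128]
contact_force: [-0.2, 0.2, -0.6]
finger_gap: 67.7
[608.  17. 178.] [-0.15 -0.45  2.32  0.32  0.53 -2.02] 0.0
   [-0.2, 0.68, -0.06, -0.0, -0.23, -0.23] x 4
   [-0.32, 0.64, -0.02, 0.0, -0.24, -0.23] x 4
-> grasp pt [608.2  17.  178.6]
```

```bash
python3 -m jog '[[-0.2,0.68,-0.06,0,-0.23,-0.23],[-0.2,0.68,-0.06,0,-0.23,-0.23],[-0.2,0.68,-0.06,0,-0.23,-0.23],[-0.2,0.68,-0.06,0,-0.23,-0.23],[-0.2,0.68,-0.06,0,-0.23,-0.23],[-0.2,0.68,-0.06,0,-0.23,-0.23]]' && python3 -m jog '[[-0.32,0.64,-0.02,0,-0.24,-0.23],[-0.32,0.64,-0.02,0,-0.24,-0.23],[-0.32,0.64,-0.02,0,-0.24,-0.23],[-0.32,0.64,-0.02,0,-0.24,-0.23],[-0.32,0.64,-0.02,0,-0.24,-0.23],[-0.32,0.64,-0.02,0,-0.24,-0.23],[-0.32,0.64,-0.02,0,-0.24,-0.23],[-0.32,0.64,-0.02,0,-0.24,-0.23]]' 60
python3 - <<'E'
from h import *
a,_,_=grab('wrist','pics/w5.png');b,_,_=grab('top','pics/t5.png');c,_,_=grab('side','pics/s5.png')
o=np.hstack([cv2.resize(b[140:240,190:350],(400,250)),cv2.resize(c[130:250,190:382],(400,250))])
cv2.imwrite('pics/c5.png',np.vstack([cv2.resize(a[:280],(800,350)),o]))
s=ctrl.sense();print(s["joint_positions"].round(2),(s["position"]+rot(s["tcp_rot"]).apply([0,167,0])).round(1),(s["position"]+rot(s["tcp_rot"]).apply([0,224.6,58.6])).round(1),s["tcp_rot"])
E
```

```text
t: 12.95
position: [431.1, 69.5, 362.0]
tcp_rot: [-2.354, 0.001, 1.387]
contact_force: [-0.8, -0.2, -0.8]
finger_gap: 67.7
[ 0.14 -0.71  2.35 -0.33  0.77 -1.1 ] [547.4  49.6 245.6] [546.9  49.6 163.5] [-2.35801941e+00  1.05667435e-03  1.39161083e+00]out of range
```

View pics/c5.png

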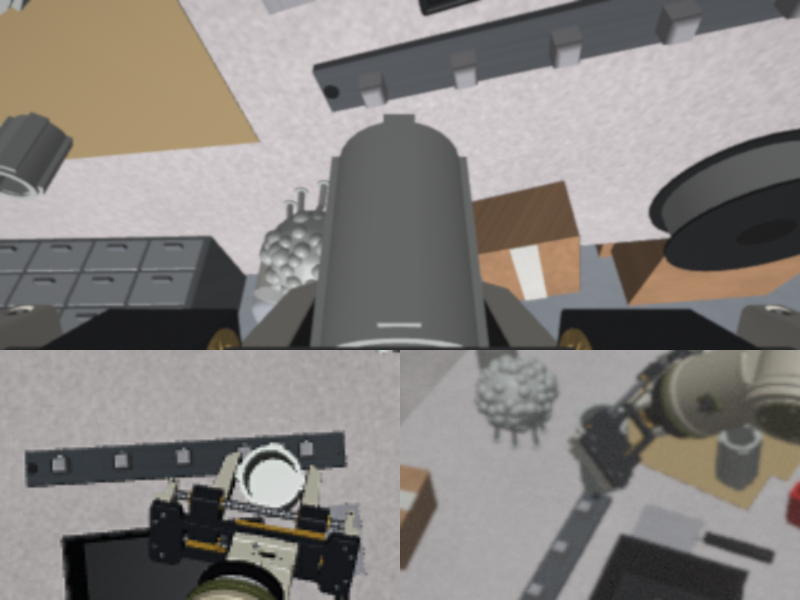

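```bash
cat > rail.py <<'E'
from h import *
from scipy.optimize import least_squares
S=[];
for z,h in((12,9.5),(30,9.5),(36,6)):
    for a in(-h,h):
        for b in(-h,h):S.append((a,b,z))
S=np.array(S)
def hull(x,y,yaw,i,K,T):
    c,s=np.cos(yaw),np.sin(yaw);p=np.array([x,y])+(-152+76*i)*np.array([-s,c])
    X=np.c_[S[:,:2]@np.array([[c,s],[-s,c]])+p,S[:,2]]
    return cv2.convexHull(w2p(K,T,X).astype(np.float32))
def cen(h):
    m=cv2.moments(h);return np.array([m['m10'],m['m01']])/m['m00']
def fitrail(fn,g,idx,r,it=3,bound=None):
    im,K,T=load(fn);G=cv2.cvtColor(im,cv2.COLOR_BGR2GRAY)
    for k in range(it):
        C=[]
        for i in idx:
            h=hull(*g,i,K,T);u,v=cen(h);m=np.zeros_like(G);cv2.circle(m,(int(round(u)),int(round(v))),int(r),255,-1)
            px=G[m>0].astype(float);bar=np.percentile(px,30)
            B=((G>bar+22)&(m>0)).astype(np.uint8)
            n,l,st,ce=cv2.connectedComponentsWithStats(B)
            j=1+np.argmax(st[1:,4]);C.append(ce[j])
            if k==it-1:print(i+1,"bar",bar,"area",st[j,4],"model",round(cv2.contourArea(h)),"box",st[j,:4])
        C=np.array(C)
        f=lambda q:np.concatenate([cen(hull(*q,i,K,T))-c for i,c in zip(idx,C)])
        sol=least_squares(f,g,x_scale=[1,1,.01],loss='soft_l1');g=sol.x
    print(fn,"rail",g.round(3),"res",sol.fun.round(1))
    return g
E
python3 - <<'E'
from rail import *
g=np.array([594.,168,.075])
a=fitrail('pics/w5.png',g,[0,1,2,3],20)
b=fitrail('pics/t1.png',g,range(5),6)
E
```

```text
1 bar 101.0 area 719 model 498 box [287  72  41  30]
2 bar 154.8 area 720 model 521 box [357  63  40  28]
3 bar 124.0 area 817 model 695 box [435  39  40  33]
4 bar 98.0 area 806 model 943 box [522  17  40  34]
pics/w5.png rail [6.08727e+02 1.71399e+02 9.80000e-02] res [ 2.5 -0.1 -1.4 -7.5 -2.  -5.1 -3.4 -4.4]
1 bar 56.0 area 27 model 42 box [310 176   5   7]
2 bar 53.0 area 34 model 44 box [285 177   6   7]
3 bar 52.0 area 30 model 47 box [260 179   6   7]
4 bar 53.6 area 29 model 49 box [236 180   5   7]
5 bar 53.6 area 31 model 52 box [211 182   5   7]
pics/t1.png rail [5.94808e+02 1.68451e+02 6.70000e-02] res [ 0.  -0.1 -0.  -0.1  0.3  0.1  0.3  0.1  0.9  0. ]
```

```bash
python3 - <<'E'
from rail import *
im,K,T=load('pics/w5.png')
f=3;o=cv2.resize(im[5:100,270:536],None,fx=f,fy=f,interpolation=cv2.INTER_CUBIC)
raw=o.copy()
g=(594.8,168.45,.067)
for i in range(4):
    h=(hull(*g,i,K,T)-[270,5]+.5)*f-.5;cv2.polylines(o,[h.astype(int)],True,(0,255,255),1);print((h/f+[270,5]).reshape(-1,2).mean(0).round(1))
cv2.imwrite('pics/w5c.png',np.vstack([raw,o]))
E
```

```text
[301.   75.9]
[373.4  59.4]
[454.   42.4]
[544.5  21.3]
```

View pics/w5c.png

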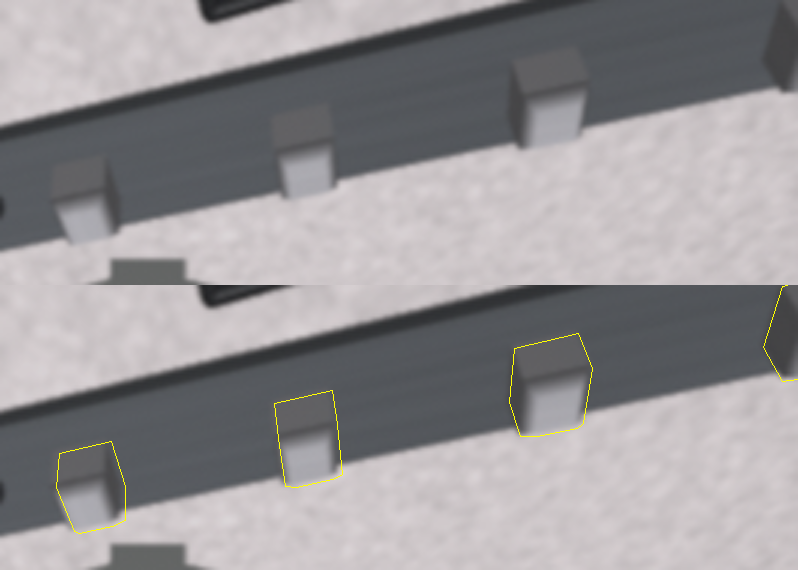

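```bash
cat >> h.py <<'E'
def org(R,o,ot): # grasp pt so that object origin (tool coords ot) is at o
    return np.array(o,float)-R.apply(np.array(ot,float)-[0,167,0])
E
python3 - <<'E'
from kin import *
ot=[0,224.6,58.6];Rn=ori(93.9,45)*Ro.from_euler('x',-.3,degrees=True)
print(Rn.apply(rot([-2.361,-.001,.636]).inv().apply([0,0,1])))
W=[(org(Rn,[604.3,15.3,z],ot),Rn) for z in(75,44)]
check(W);plan(*W)
E
```

```text
[-4.97496133e-04  9.68405045e-04  9.99999407e-01]
[605.  15. 157.] [-0.16 -0.43  2.35  0.35  0.47 -2.05] 0.0
[605.  15. 126.] [-0.16 -0.37  2.37  0.42  0.4  -2.12] 0.0
   [-0.35, 0.73, 0.11, -0.0, -0.22, -0.22] x 4
-> grasp pt [604.5  14.8 156.7]
   [-0.0, 0.14, 0.15, -0.0, -0.0, -0.0] x 2
-> grasp pt [603.5  14.7 125.9]
```

```bash
python3 -m jog '[[-0.35,0.73,0.11,0,-0.22,-0.22],[-0.35,0.73,0.11,0,-0.22,-0.22],[-0.35,0.73,0.11,0,-0.22,-0.22],[-0.35,0.73,0.11,0,-0.22,-0.22],[-0.35,0.73,0.11,0,-0.22,-0.22],[-0.35,0.73,0.11,0,-0.22,-0.22],[-0.35,0.73,0.11,0,-0.22,-0.22],[-0.35,0.73,0.11,0,-0.22,-0.22],[-0.35,0.73,0.11,0,-0.22,-0.22]]' - 60
python3 - <<'E'
from kin import *
ot=[0,224.6,58.6];Rn=ori(93.9,45)*Ro.from_euler('x',-.3,degrees=True)
s=ctrl.sense();print(s["joint_positions"].round(2),(s["position"]+rot(s["tcp_rot"]).apply(ot)).round(1),rot(s["tcp_rot"]).apply(rot([-2.361,-.001,.636]).inv().apply([0,0,1])).round(4))
plan(*[(org(Rn,[604.3,15.3,z],ot),Rn) for z in(42,)])
b,K,T=grab('top','pics/t6.png');c,Ks,Ts=grab('side','pics/s6.png')
p=w2p(K,T,(s["position"]+rot(s["tcp_rot"]).apply(ot))+[0,0,100])[0];print("pred rim centre",p.round(1))
x,y=p.astype(int)
o=np.hstack([cv2.resize(b[y-35:y+35,x-35:x+35],(400,400),interpolation=cv2.INTER_CUBIC),cv2.resize(c[140:240,240:340],(400,400),interpolation=cv2.INTER_CUBIC)])
cv2.circle(o,tuple(((p-[x-35,y-35]+.5)*400/70).astype(int)),4,(0,0,255),-1);cv2.imwrite('pics/c6.png',o)
E
```

```text
t: 13.85
position: [486.7, 6.8, 275.3]
tcp_rot: [-2.359, 0.003, 1.636]
contact_force: [-0.4, 1.4, -1.3]
finger_gap: 67.5
[-0.15 -0.43  2.34  0.34  0.47 -2.03] [604.5  14.   75.4] [0.0015 0.0037 1.    ]
   [0.0, 0.16, 0.16, -0.0, -0.0, -0.0] x 2
-> grasp pt [605.   14.1 123.6]
pred rim centre [312.4 172. ]
```

View pics/c6.png

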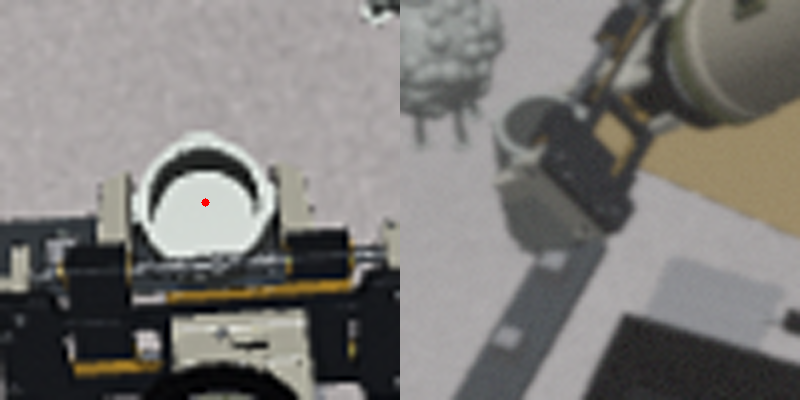

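```bash
python3 -m jog '[[0.008,0.09,0.09,0,0,0],[0.008,0.176,0.176,0,0,0],[0.008,0.176,0.176,0,0,0],[0.008,0.176,0.176,0,0,0],[0.008,0.176,0.176,0,0,0]]' - 60; python3 -m jog '[[0,0.015,0.015,0,0,0],[0,0.03,0.03,0,0,0],[0,0.03,0.03,0,0,0],[0,0.03,0.03,0,0,0]]'; python3 -c "
from h import *
s=ctrl.sense();print((s['position']+rot(s['tcp_rot']).apply([0,224.6,58.6])).round(1),s['contact_force'],s['ft_torque'])"
```

```text
t: 14.37
position: [486.7, 6.9, 237.6]
tcp_rot: [-2.359, 0.003, 1.635]
contact_force: [0.1, 0.2, -0.9]
finger_gap: 67.7
t: 14.7
position: [486.6, 6.8, 230.4]
tcp_rot: [-2.358, 0.002, 1.634]
contact_force: [-1.0, 3.9, 2.1]
finger_gap: 67.2
[604.2  13.9  30.4] [-0.97696745  3.91549506  2.10873862] [0.84568477 0.17111068 0.41978056]
```

```bash
python3 -m jog '[[0.013,-0.002,0.002,0,0,0],[0.013,-0.002,0.002,0,0,0],[0.013,-0.002,0.002,0,0,0]]'; python3 -m jog '[[0,0.01,0.01,0,0,0],[0,0.02,0.02,0,0,0],[0,0.02,0.02,0,0,0],[0,0.02,0.02,0,0,0]]'; python3 -c "
from h import *
s=ctrl.sense();print((s['position']+rot(s['tcp_rot']).apply([0,224.6,58.6])).round(1),s['contact_force'],s['ft_torque'])"
```

```text
t: 14.95
position: [485.5, 8.5, 229.4]
tcp_rot: [-2.356, 0.003, 1.634]
contact_force: [0.4, 0.0, -1.6]
finger_gap: 67.2
t: 15.28
position: [485.8, 8.4, 225.4]
tcp_rot: [-2.357, 0.003, 1.634]
contact_force: [-0.7, -0.6, -1.1]
finger_gap: 67.6
[603.1  15.3  25.2] [-0.71197857 -0.62315701 -1.05192995] [-0.0755688   0.23283989 -0.07638056]
```

```bash
python3 -m jog '[[0,0.015,0.015,0,0,0],[0,0.03,0.03,0,0,0],[0,0.03,0.03,0,0,0]]'; python3 -m jog '[[0,0.01,0.01,0,0,0],[0,0.02,0.02,0,0,0],[0,0.03,0.03,0,0,0],[0,0.03,0.03,0,0,0]]';python3 -c "
from h import *
s=ctrl.sense();print((s['position']+rot(s['tcp_rot']).apply([0,224.6,58.6])).round(1),s['contact_force'],s['ft_torque'])"
```

```text
t: 15.53
position: [485.4, 8.5, 218.2]
tcp_rot: [-2.356, 0.002, 1.634]
contact_force: [5.5, 0.2, -4.7]
finger_gap: 67.7
t: 15.87
position: [485.7, 8.5, 212.4]
tcp_rot: [-2.357, 0.002, 1.634]
contact_force: [-0.2, 0.6, -1.3]
finger_gap: 67.5
[603.   15.5  12.2] [-0.23692705  0.56017932 -1.29601726] [0.05789312 0.4109754  0.0435646 ]
```

```bash
python3 -m jog '[[0,0.007,0.007,0,0,0],[0,0.014,0.014,0,0,0],[0,0.014,0.014,0,0,0]]';python3 -c "
from h import *
s=ctrl.sense();print((s['position']+rot(s['tcp_rot']).apply([0,224.6,58.6])).round(1),s['contact_force'],s['ft_torque'])"
```

```text
t: 16.12
position: [486.9, 8.4, 211.6]
tcp_rot: [-2.361, 0.003, 1.634]
contact_force: [-8.0, 0.6, 13.0]
finger_gap: 67.4
[605.   15.2  11.9] [-8.02928917  0.5914435  12.9695836 ] [0.28382685 0.20625456 0.16290612]
```

```bash
python3 -m jog '[[0,-0.007,-0.007,0,0,0],[0,-0.007,-0.007,0,0,0],[0,-0.007,-0.007,0,0,0],[0,-0.007,-0.007,0,0,0],[0,-0.007,-0.007,0,0,0],[0,-0.007,-0.007,0,0,0],[0,-0.007,-0.007,0,0,0]]' -1 ; python3 -m jog '[[0,-0.1,0,0,0,0],[0,-0.3,0,0,0,0],[0,-0.6,0,0,0,0],[0,-0.9,0,0,0,0],[0,-0.9,0,0,0,0],[0,-0.9,0,0,0,0]]'
python3 - <<'E'
from kin import *
im,K,T=load('pics/w1.png');c=lambda l:np.array(l)/3.2+[220,80]-.3
ribs(K,T,c([(183,66),(212,180),(112,213),(68,82)]),83.5)
ribs(K,T,c([(720,327),(757,380),(690,437),(648,360)]),67.5)
ribs(K,T,c([(283,455),(335,492),(288,545),(238,495)]),59.5)
R=ori(0);W=[((540,-40,290),ori(45,20)),((455,-160,230),ori(0))]
check(W);plan(*W)
print(ctrl.sense()["joint_positions"].round(2))
E
```

```text
t: 16.7
position: [485.6, 8.5, 211.0]
tcp_rot: [-2.357, 0.002, 1.634]
contact_force: [-0.4, 0.2, 0.5]
finger_gap: 92.6
t: 17.2
position: [400.6, 2.2, 332.8]
tcp_rot: [-2.33, 0.001, 1.635]
contact_force: [0.2, -0.1, -0.0]
finger_gap: 92.9
centre [ 445.7 -160.1] mids [ 446. -162.] [ 445.4 -158.3] across [58.  60.1] yaw [38.6 32.7]
centre [ 606.8 -329.6] mids [ 606.4 -332.3] [ 607.2 -326.9] across [45.8 44.6] yaw [57.6 56.4]
centre [ 432.9 -314.5] mids [ 432.  -315.9] [ 433.7 -313.2] across [40.3 40.5] yaw [69.4 68.8]
[540 -40 290] [-0.01 -0.28  1.82 -0.25  1.35 -0.77] 0.0
[ 455 -160  230] [-0.45 -0.19  1.82 -0.    1.51 -0.45] 0.0
   [-0.03, -0.05, -0.5, 0.25, 0.46, 0.29] x 5
   [0.13, -0.16, -0.46, 0.24, 0.47, 0.28] x 5
-> grasp pt [540.1 -39.8 290.5]
   [-0.48, 0.25, -0.2, 0.21, 0.49, 0.09] x 5
   [-0.35, 0.23, -0.41, 0.21, 0.49, 0.09] x 5
-> grasp pt [ 454.8 -161.   230.3]
[-0.21 -0.89  2.49  0.26  0.82 -1.96]
```

```bash
python3 -m jog '[[-0.03,-0.05,-0.5,0.25,0.46,0.29],[-0.03,-0.05,-0.5,0.25,0.46,0.29],[-0.03,-0.05,-0.5,0.25,0.46,0.29],[-0.03,-0.05,-0.5,0.25,0.46,0.29],[-0.03,-0.05,-0.5,0.25,0.46,0.29],[-0.03,-0.05,-0.5,0.25,0.46,0.29]]' && python3 -m jog '[[0.13,-0.16,-0.46,0.24,0.47,0.28],[0.13,-0.16,-0.46,0.24,0.47,0.28],[0.13,-0.16,-0.46,0.24,0.47,0.28],[0.13,-0.16,-0.46,0.24,0.47,0.28],[0.13,-0.16,-0.46,0.24,0.47,0.28],[0.13,-0.16,-0.46,0.24,0.47,0.28]]'
python3 - <<'E'
from kin import *
W=[((452,-160,230),ori(36))]
s=ctrl.sense();print(s["joint_positions"].round(2),(s["position"]+rot(s["tcp_rot"]).apply([0,167,0])).round(1))
check(W);plan(*W)
E
```

```text
t: 17.7
position: [450.4, 1.8, 388.6]
tcp_rot: [-2.128, -0.041, 1.211]
contact_force: [-0.3, -0.5, -0.2]
finger_gap: 92.9
t: 18.2
position: [499.1, 1.2, 445.5]
tcp_rot: [-1.927, -0.006, 0.787]
contact_force: [0.0, -0.5, -0.2]
finger_gap: 92.7
[-0.01 -0.29  1.83 -0.25  1.34 -0.77] [541.  -39.2 289. ]
[ 452 -160  230] [-0.45 -0.2   1.82 -0.    1.51 -1.08] 0.0
   [-0.49, 0.24, -0.2, 0.23, 0.1, 0.02] x 4
   [-0.47, 0.21, -0.27, 0.22, 0.1, 0.02] x 4
-> grasp pt [ 452.7 -159.5  230. ]
```

Now an automatic silhouette/edge fit for a socket, viewed from above.

```bash
python3 -m jog '[[-0.49,0.24,-0.2,0.23,0.1,0.02],[-0.49,0.24,-0.2,0.23,0.1,0.02],[-0.49,0.24,-0.2,0.23,0.1,0.02],[-0.49,0.24,-0.2,0.23,0.1,0.02],[-0.49,0.24,-0.2,0.23,0.1,0.02]]' && python3 -m jog '[[-0.47,0.21,-0.27,0.22,0.1,0.02],[-0.47,0.21,-0.27,0.22,0.1,0.02],[-0.47,0.21,-0.27,0.22,0.1,0.02],[-0.47,0.21,-0.27,0.22,0.1,0.02],[-0.47,0.21,-0.27,0.22,0.1,0.02],[-0.47,0.21,-0.27,0.22,0.1,0.02]]'
cat > sock.py <<'E'
from h import *
from scipy.optimize import minimize
def model(x,y,yaw,rb,A,H,K,T,z0=1.5):
    """filled silhouette polygon pieces of a socket"""
    P=[];th=np.linspace(0,2*np.pi,60)
    P.append(np.vstack([np.c_[x+rb*np.cos(th),y+rb*np.sin(th),0*th+z] for z in(z0,z0+H)]))
    for k in range(4):
        a=yaw+k*np.pi/2;e=np.array([np.cos(a),np.sin(a)]);n=np.array([-e[1],e[0]])
        P.append(np.array([[*(np.array([x,y])+e*r+n*w),z] for r in(0,A/2) for w in(-7,7) for z in(z0,z0+H-4)]))
    return [cv2.convexHull(w2p(K,T,p).astype(np.float32)) for p in P]
def fit(fn,x,y,yaw,A,H,out,f=4,half=60):
    im,K,T=load(fn);u,v=w2p(K,T,[x,y,H*.7])[0].astype(int);x0,y0=max(u-half,0),max(v-half,0)
    c=im[y0:y0+2*half,x0:x0+2*half];hsv=cv2.cvtColor(c,cv2.COLOR_BGR2HSV)
    m=((hsv[:,:,1]<45)).astype(np.uint8)*255
    big=cv2.resize(m,None,fx=f,fy=f,interpolation=cv2.INTER_LINEAR)>127
    def rend(q):
        r=np.zeros(big.shape,np.uint8)
        for h in model(q[0],q[1],q[2],q[3],A,H,K,T):cv2.fillConvexPoly(r,np.round(((h-[x0,y0]+.5)*f-.5)*16).astype(np.int32),1,shift=4)
        return r>0
    n,l=cv2.connectedComponents(big.astype(np.uint8));r0=rend([x,y,yaw,A*.45])
    j=np.bincount(l[r0&big]).argmax();M=l==j
    cost=lambda q:(rend(q)^M).sum()/r0.sum()
    best=min((minimize(cost,[x+a,y+b,yaw+d,A*.45],method='Nelder-Mead',options=dict(initial_simplex=np.array([x+a,y+b,yaw+d,A*.45])+np.array([[0]*4,[5,0,0,0],[0,5,0,0],[0,0,.3,0],[0,0,0,-2]]),xatol=.01,fatol=1e-5)) for a in(0,4) for b in(0,4) for d in(-.3,0,.3)),key=lambda r:r.fun)
    q=best.x;print("fit",A,q[:2].round(1),"yaw",np.degrees(q[2]).round(1)%90,"rb",q[3].round(1),"cost",round(best.fun,4))
    o=cv2.resize(c,None,fx=f,fy=f,interpolation=cv2.INTER_CUBIC)
    for h in model(*q,A,H,K,T):cv2.polylines(o,[np.round((h-[x0,y0]+.5)*f-.5).astype(int)],True,(0,0,255),1)
    mm=cv2.cvtColor(M.astype(np.uint8)*255,cv2.COLOR_GRAY2BGR)
    cv2.imwrite(out,cv2.resize(np.hstack([o,mm]),(800,400)));return q
E
python3 - <<'E'
from sock import *
s=ctrl.sense();print((s["position"]+rot(s["tcp_rot"]).apply([0,167,0])).round(1))
grab('wrist','pics/w7.png');fit('pics/w7.png',445,-159,np.radians(36),62,86,'pics/w7c.png')
E
```

```text
t: 18.62
position: [475.2, -79.7, 422.3]
tcp_rot: [-1.747, -0.012, 0.704]
contact_force: [-0.3, -0.6, 0.2]
finger_gap: 92.9
t: 19.12
position: [451.9, -157.9, 398.6]
tcp_rot: [-1.574, -0.003, 0.626]
contact_force: [0.3, 0.5, 1.0]
finger_gap: 93.3
[ 452.7 -158.   231.6]
fit 62 [ 444.3 -159.8] yaw 33.1 rb 27.5 cost 0.0237
```

View pics/w7c.png

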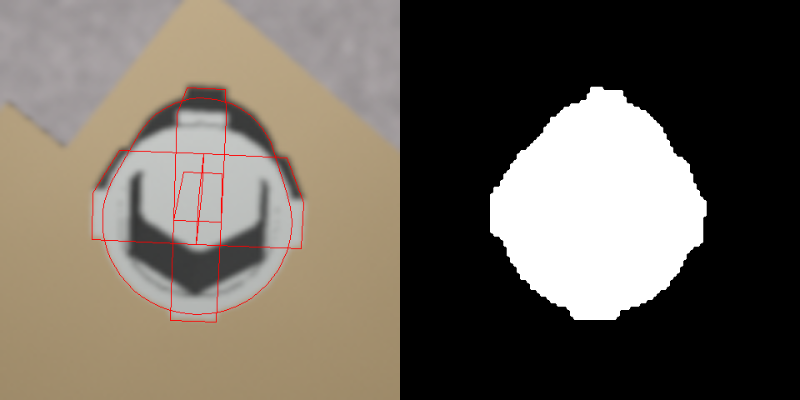

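```bash
python3 - <<'E'
from h import *
R=ori(33.1);plan(((444.3,-159.8,130),R),((444.3,-159.8,60),R))
E
```

```text
[-0.05, 0.68, 0.02, 0.0, 0.06, 0.0] x 4
-> grasp pt [ 445.3 -159.9  129.6]
   [-0.0, 0.46, 0.0, 0.0, 0.0, 0.0] x 3
-> grasp pt [ 445.6 -160.    60.6]
```

```bash
python3 -m jog '[[-0.055,0.68,0.02,0,0.064,0],[-0.055,0.68,0.02,0,0.064,0],[-0.055,0.68,0.02,0,0.064,0],[-0.055,0.68,0.02,0,0.064,0],[-0.055,0.68,0.02,0,0.064,0]]' >/dev/null && python3 -m jog '[[0,0.46,0,0,0,0],[0,0.46,0,0,0,0],[0,0.46,0,0,0,0],[0,0.46,0,0,0,0]]' && python3 -c "
from h import *
s=ctrl.sense();print((s['position']+rot(s['tcp_rot']).apply([0,167,0])).round(1),s['tcp_rot'])" && python3 -m jog '[[0,0,0,0,0,0],[0,0,0,0,0,0],[0,0,0,0,0,0],[0,0,0,0,0,0],[0,0,0,0,0,0],[0,0,0,0,0,0],[0,0,0,0,0,0],[0,0,0,0,0,0]]' 1 40 && python3 -c "
from h import *
s=ctrl.sense();R=rot(s['tcp_rot']);print((s['position']+R.apply([0,167,0])).round(1),s['tcp_rot'],R.inv().apply(np.array([444.3,-159.8,1.5])-s['position']).round(1),R.inv().apply([0,0,1]))
Rn=ori(3.9);q=s['position']+[0,0,150]
plan((s['position']+[0,0,150-167],None),((520,80,220),ori(20)),((595,168,160),Rn))"
```

```text
t: 19.92
position: [443.9, -161.4, 228.2]
tcp_rot: [-1.572, -0.002, 0.574]
contact_force: [0.6, -0.3, -0.1]
finger_gap: 93.1
[ 444.3 -161.4   61.2] [-1.57181141 -0.0023097   0.57416153]
t: 20.58
position: [443.6, -161.9, 227.6]
tcp_rot: [-1.573, -0.003, 0.573]
contact_force: [-0.8, 0.1, 6.6]
finger_gap: 62.4
[ 444.2 -162.    60.6] [-1.57282128 -0.00280859  0.57316241] [  1.1 226.1   1.9] [ 0.00280858 -0.99999401 -0.00202494]
   [-0.0, -0.5, 0.0, 0.0, 0.0, 0.0] x 3
   [-0.0, -0.5, 0.0, 0.0, 0.0, 0.0] x 3
-> grasp pt [ 443.7 -161.9  210.6]
   [0.65, -0.03, 0.54, 0.0, 0.14, 0.0] x 5
   [0.59, -0.03, 0.61, 0.0, 0.15, 0.0] x 5
-> grasp pt [519.9  80.4 219.9]
   [0.67, 0.4, 0.38, 0.0, 0.35, 0.0] x 5
-> grasp pt [595.4 168.  160.1]
```

```bash
python3 -m jog '[[0,-0.2,0,0,0,0],[0,-0.5,0,0,0,0],[0,-0.8,0,0,0,0],[0,-1,0,0,0,0],[0,-1,0,0,0,0],[0,-1,0,0,0,0]]' && python3 -m jog '[[0.65,-0.03,0.54,0,0.14,0],[0.65,-0.03,0.54,0,0.14,0],[0.65,-0.03,0.54,0,0.14,0],[0.65,-0.03,0.54,0,0.14,0],[0.65,-0.03,0.54,0,0.14,0]]' && python3 -m jog '[[0.59,-0.03,0.61,0,0.15,0],[0.59,-0.03,0.61,0,0.15,0],[0.59,-0.03,0.61,0,0.15,0],[0.59,-0.03,0.61,0,0.15,0],[0.59,-0.03,0.61,0,0.15,0],[0.59,-0.03,0.61,0,0.15,0]]' - 60
python3 - <<'E'
from kin import *
ot=[0,226.1,1.9];R=ori(3.9)*Ro.from_rotvec([0.002,0,-.003])
W=[(org(R,[593.7,167,75],ot),R),(org(R,[593.7,167,40],ot),R)]
check(W);plan(*W)
E
```

```text
t: 21.08
position: [443.5, -162.1, 379.5]
tcp_rot: [-1.576, -0.005, 0.573]
contact_force: [-0.4, 0.6, -2.8]
finger_gap: 61.5
t: 21.5
position: [480.7, -38.6, 379.2]
tcp_rot: [-1.569, 0.0, 0.468]
contact_force: [-0.2, -1.6, -1.9]
finger_gap: 61.8
t: 22.0
position: [518.8, 79.5, 384.6]
tcp_rot: [-1.571, 0.001, 0.346]
contact_force: [-0.3, 0.2, -0.5]
finger_gap: 61.5
[594. 165. 134.] [0.19 0.24 1.56 0.   1.34 0.12] 0.0
[594. 165.  99.] [0.19 0.27 1.59 0.   1.28 0.12] 0.0
   [0.66, 0.56, 0.37, 0.0, 0.35, -0.0] x 5
-> grasp pt [593.1 165.1 133.5]
   [0.0, 0.23, -0.0, 0.0, 0.0, -0.0] x 2
-> grasp pt [593.1 165.   99. ]
```

```bash
python3 -m jog '[[0.664,0.56,0.37,0,0.355,0],[0.664,0.56,0.37,0,0.355,0],[0.664,0.56,0.37,0,0.355,0],[0.664,0.56,0.37,0,0.355,0],[0.664,0.56,0.37,0,0.355,0],[0.664,0.56,0.37,0,0.355,0],[0.664,0.56,0.37,0,0.355,0]]'
python3 - <<'E'
from h import *
ot=[0,226.1,1.9];R=ori(3.9)
s=ctrl.sense();Rm=rot(s["tcp_rot"]);o=s["position"]+Rm.apply(ot);print("origin",o.round(1),s["tcp_rot"].round(4),s["contact_force"].round(1))
plan((org(R,[593.7,167,38],ot),R))
E
```

```text
t: 22.58
position: [594.2, 164.5, 303.0]
tcp_rot: [-1.571, -0.003, 0.065]
contact_force: [0.5, 0.3, -0.5]
finger_gap: 61.7
origin [594.7 166.3  76.9] [-1.5712 -0.0026  0.0652] [ 0.5  0.3 -0.5]
   [-0.0, 0.26, 0.0, 0.0, -0.0, 0.0] x 2
-> grasp pt [594.8 164.4  97. ]
```

```bash
python3 -m jog '[[-0.005,0.14,0.004,0,0,0],[-0.005,0.26,0.004,0,0,0],[-0.005,0.26,0.004,0,0,0],[-0.005,0.26,0.004,0,0,0]]'; python3 -m jog '[[0,0.02,0,0,0,0],[0,0.04,0,0,0,0],[0,0.053,0,0,0,0],[0,0.053,0,0,0,0]]';python3 -c "
from h import *
s=ctrl.sense();print((s['position']+rot(s['tcp_rot']).apply([0,226.1,1.9])).round(1),s['contact_force'],s['ft_torque'])"
```

```text
t: 22.92
position: [593.1, 165.7, 263.9]
tcp_rot: [-1.571, -0.002, 0.065]
contact_force: [0.3, -0.2, -1.1]
finger_gap: 61.8
t: 23.25
position: [593.6, 166.2, 256.7]
tcp_rot: [-1.573, -0.002, 0.067]
contact_force: [-5.6, -5.8, 6.3]
finger_gap: 61.9
[594.  167.7  30.6] [-5.57317452 -5.79542853  6.2644397 ] [-1.46720833  1.13736166  0.01254234]
```

```bash
python3 -m jog '[[-0.013,0,-0.013,0,0,0],[-0.013,0,-0.013,0,0,0],[-0.013,0,-0.013,0,0,0]]'; python3 -m jog '[[0,0.02,0,0,0,0],[0,0.03,0,0,0,0],[0,0.03,0,0,0,0],[0,0.03,0,0,0,0]]';python3 -c "
from h import *
s=ctrl.sense();print((s['position']+rot(s['tcp_rot']).apply([0,226.1,1.9])).round(1),s['contact_force'],s['ft_torque'])"
```

```text
t: 23.5
position: [592.0, 164.8, 256.0]
tcp_rot: [-1.571, -0.004, 0.067]
contact_force: [-0.5, -2.3, 0.6]
finger_gap: 61.6
t: 23.83
position: [592.2, 164.6, 250.9]
tcp_rot: [-1.571, -0.003, 0.066]
contact_force: [1.6, -4.6, 0.6]
finger_gap: 61.6
[592.9 166.4  24.8] [ 1.64534044 -4.59816164  0.55918049] [-1.15834797 -0.45229524 -0.06525207]
```

```bash
python3 -m jog '[[0.002,0,-0.01,0,0,0],[0.002,0,-0.01,0,0,0],[0.002,0,-0.01,0,0,0]]'; python3 -m jog '[[0,0.02,0,0,0,0],[0,0.04,0,0,0,0],[0,0.04,0,0,0,0]]';python3 -m jog '[[0,0.02,0,0,0,0],[0,0.04,0,0,0,0],[0,0.046,0,0,0,0],[0,0.046,0,0,0,0]]';python3 -c "
from h import *
s=ctrl.sense();print((s['position']+rot(s['tcp_rot']).apply([0,226.1,1.9])).round(1),s['contact_force'],s['ft_torque'])"
```

```text
t: 24.08
position: [592.3, 163.8, 251.0]
tcp_rot: [-1.57, -0.003, 0.067]
contact_force: [0.9, 0.6, 1.2]
finger_gap: 61.7
t: 24.33
position: [592.1, 163.8, 243.9]
tcp_rot: [-1.57, -0.002, 0.067]
contact_force: [4.3, 0.4, -4.2]
finger_gap: 61.8
t: 24.67
position: [592.1, 163.7, 238.2]
tcp_rot: [-1.57, -0.002, 0.067]
contact_force: [-2.1, 0.2, 3.0]
finger_gap: 61.3
[592.4 165.7  12.1] [-2.05711293  0.24553595  3.00716663] [-0.10558056  0.30223429 -0.0432839 ]
```

```bash
python3 -m jog '[[0,0.01,0,0,0,0],[0,0.016,0,0,0,0],[0,0.016,0,0,0,0]]';python3 -c "
from h import *
s=ctrl.sense();print((s['position']+rot(s['tcp_rot']).apply([0,226.1,1.9])).round(1),s['contact_force'],s['ft_torque'])"; python3 -m jog '[[0,-0.016,0,0,0,0],[0,-0.016,0,0,0,0],[0,-0.016,0,0,0,0],[0,-0.016,0,0,0,0],[0,-0.016,0,0,0,0],[0,-0.016,0,0,0,0],[0,-0.016,0,0,0,0]]' -1; python3 -m jog '[[0,-0.2,0,0,0,0],[0,-0.5,0,0,0,0],[0,-0.8,0,0,0,0],[0,-0.9,0,0,0,0],[0,-0.9,0,0,0,0]]'
python3 - <<'E'
from kin import *
W=[((540,-20,240),ori(15)),((600,-300,200),ori(57-90))]
check(W);plan(*W)
b,K,T=grab('top','pics/t8.png')
a,_,_=load('pics/t1.png')
d=cv2.absdiff(a,b).max(2)[150:290,340:480];n,l,st,ce=cv2.connectedComponentsWithStats((d>40).astype(np.uint8))
print([(st[i,:2]+[340,150],st[i,4]) for i in range(1,n) if st[i,4]>8])
E
```

```text
t: 24.92
position: [592.2, 163.7, 238.1]
tcp_rot: [-1.571, -0.002, 0.067]
contact_force: [-11.5, -2.0, 22.4]
finger_gap: 61.6
[592.5 165.7  12. ] [-11.47168199  -1.98267499  22.38297886] [-0.52770068  2.31648864 -0.0197947 ]
t: 25.5
position: [592.1, 163.5, 237.6]
tcp_rot: [-1.571, -0.002, 0.067]
contact_force: [-0.4, 0.3, 1.0]
finger_gap: 92.6
t: 25.92
position: [593.5, 163.9, 380.9]
tcp_rot: [-1.569, -0.014, 0.067]
contact_force: [0.5, -0.2, 0.5]
finger_gap: 92.8
[540 -20 240] [-0.13 -0.03  1.65 -0.    1.52 -0.4 ] 0.0
[ 600 -300  200] [-0.54  0.34  1.32  0.    1.48  0.03] 0.0
   [-0.22, -0.09, -0.6, -0.0, -0.12, 0.01] x 4
   [-0.27, -0.09, -0.58, -0.0, -0.13, 0.01] x 4
-> grasp pt [540.  -20.6 240. ]
   [-0.05, 0.13, -0.95, 0.0, 0.53, -0.0] x 5
   [0.34, 0.14, -0.89, 0.0, 0.54, -0.0] x 5
-> grasp pt [ 599.8 -299.8  199.3]
[(array([359, 222]), np.int32(384))]
```

```bash
python3 -m jog '[[-0.22,-0.09,-0.6,0,-0.12,0.01],[-0.22,-0.09,-0.6,0,-0.12,0.01],[-0.22,-0.09,-0.6,0,-0.12,0.01],[-0.22,-0.09,-0.6,0,-0.12,0.01]]' >/dev/null && python3 -m jog '[[-0.27,-0.09,-0.58,0,-0.13,0.01],[-0.27,-0.09,-0.58,0,-0.13,0.01],[-0.27,-0.09,-0.58,0,-0.13,0.01],[-0.27,-0.09,-0.58,0,-0.13,0.01]]' >/dev/null && python3 -m jog '[[-0.05,0.05,-0.98,0,0.53,0],[-0.05,0.05,-0.98,0,0.53,0],[-0.05,0.05,-0.98,0,0.53,0],[-0.05,0.05,-0.98,0,0.53,0],[-0.05,0.05,-0.98,0,0.53,0]]' && python3 -m jog '[[0.36,0.1,-0.98,0,0.54,0],[0.36,0.1,-0.98,0,0.54,0],[0.36,0.1,-0.98,0,0.54,0],[0.36,0.1,-0.98,0,0.54,0],[0.36,0.1,-0.98,0,0.54,0],[0.36,0.1,-0.98,0,0.54,0]]'
python3 - <<'E'
from sock import *
s=ctrl.sense();print((s["position"]+rot(s["tcp_rot"]).apply([0,167,0])).round(1))
grab('wrist','pics/w9.png');fit('pics/w9.png',606,-330,np.radians(57),50,70,'pics/w9c.png');fit('pics/w9.png',606,-330,np.radians(57),44,62,'pics/w9d.png')
E
```

```text
t: 27.05
position: [570.6, -167.5, 390.2]
tcp_rot: [-1.575, 0.014, -0.16]
contact_force: [0.4, 0.7, -0.4]
finger_gap: 92.9
t: 27.55
position: [601.2, -318.1, 374.8]
tcp_rot: [-1.579, 0.013, -0.578]
contact_force: [0.2, 0.9, -0.5]
finger_gap: 92.9
[ 598.7 -318.   207.8]
fit 50 [ 674.9 -453.5] yaw 49.099999999999994 rb 157.5 cost 0.8295
fit 44 [ 683.7 -463.8] yaw 78.10000000000002 rb 170.4 cost 1.0898
```

View pics/w9c.png

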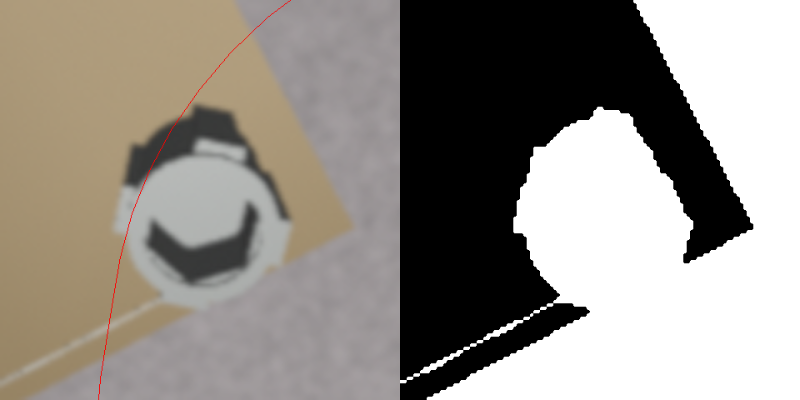

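```bash
python3 - <<'E'
s=open('sock.py').read()
s=s.replace("m=((hsv[:,:,1]<45)).astype(np.uint8)*255","bl=cv2.GaussianBlur(c,(3,3),0).astype(int);m=((hsv[:,:,1]<45)&((bl[:,:,1]-bl[:,:,2]>=TH)|(bl.max(2)<110))).astype(np.uint8)*255;m=cv2.morphologyEx(m,cv2.MORPH_OPEN,np.ones((4,4),np.uint8));m=cv2.morphologyEx(m,cv2.MORPH_CLOSE,np.ones((4,4),np.uint8))")
s=s.replace("from h import *","from h import *\nTH=0")
s=s.replace("M=l==j","M=l==j;ct,_=cv2.findContours(M.astype(np.uint8),cv2.RETR_EXTERNAL,cv2.CHAIN_APPROX_NONE);M=cv2.drawContours(np.zeros(M.shape,np.uint8),ct,-1,1,-1)>0")
open('sock.py','w').write(s)
from sock import *
im,K,T=load('pics/w9.png');u,v=w2p(K,T,[606,-330,49])[0].astype(int);x0,y0=u-60,v-60
c=im[y0:y0+120,x0:x0+120]
f=lambda x,y:c[int(y/3.333)-1:int(y/3.333)+2,int(x/3.333)-1:int(x/3.333)+2].reshape(-1,3).mean(0).round()
print("bench",f(350,50),f(300,350),"rim",f(220,180),f(150,245),f(240,280))
for A,H in((50,70),(44,62)):fit('pics/w9.png',606,-330,np.radians(57),A,H,f'pics/w9_{A}.png')
P=np.array([(222,144),(286,243),(185,305),(116,210)])/3.333+[x0,y0]-.35
ribs(K,T,P,67.5);ribs(K,T,P,59.5)
E
```

```text
bench [152. 151. 156.] [153. 152. 157.] rim [182. 183. 181.] [79. 80. 79.] [170. 172. 169.]
fit 50 [ 604.5 -334.5] yaw 45.30000000000001 rb 21.0 cost 0.06
fit 44 [ 604.4 -335.4] yaw 66.2 rb 23.0 cost 0.0913
centre [ 604.1 -331. ] mids [ 604.4 -331.1] [ 603.9 -330.9] across [49.5 50.4] yaw [45.  45.7]
centre [ 603.1 -333. ] mids [ 603.4 -333.1] [ 602.9 -332.9] across [50.9 51.8] yaw [45.  45.7]
```

```bash
python3 - <<'E'
import sock
from sock import *
for th in(-3,-2,-1,1):
    sock.TH=th;q=fit('pics/w9.png',604,-332,np.radians(45),50,70,f'pics/w9_{th}.png')
E
python3 - <<'E'
import sys;sys.path.insert(0,'.')
from sock import *
# ascii mask vs model rows: left/right extents of mask for best TH
for th in(-3,-2,-1,1):
    m=cv2.imread(f'pics/w9_{th}.png')[:,400:,0]>127
    r=[(y,int(np.where(m[y])[0].min()),int(np.where(m[y])[0].max())) for y in range(100,330,25) if m[y].any()];print(th,r)
E
```

```text
fit 50 [ 604.3 -335. ] yaw 44.4 rb 21.4 cost 0.047
fit 50 [ 604.4 -334.9] yaw 44.4 rb 21.3 cost 0.0547
fit 50 [ 604.6 -334.6] yaw 45.0 rb 21.1 cost 0.0569
fit 50 [ 604.6 -334.3] yaw 44.8 rb 20.7 cost 0.0704
-3 [(125, 170, 242), (150, 140, 259), (175, 133, 276), (200, 127, 288), (225, 123, 292), (250, 140, 286), (275, 153, 269), (300, 193, 220)]
-2 [(125, 170, 242), (150, 140, 259), (175, 133, 276), (200, 130, 288), (225, 127, 292), (250, 140, 286), (275, 157, 269), (300, 196, 216)]
-1 [(125, 170, 242), (150, 140, 259), (175, 133, 276), (200, 130, 288), (225, 127, 292), (250, 140, 286), (275, 157, 266), (300, 196, 216)]
1 [(125, 170, 242), (150, 140, 259), (175, 137, 276), (200, 130, 288), (225, 127, 289), (250, 143, 283), (275, 160, 262), (300, 199, 212)]
```

```bash
python3 - <<'E'
from h import *
im,K,T=load('pics/w9.png');u,v=w2p(K,T,[606,-330,49])[0].astype(int);o=np.array([u-60,v-60])
for x,y in((604.1,-331),(604.5,-334.5),(604.3,-332.5)):
    print(x,y)
    for z in(67.5,1.5):
        a=np.radians(45.2)+np.arange(4)*np.pi/2;X=np.c_[x+25*np.cos(a),y+25*np.sin(a),0*a+z];print(z,((w2p(K,T,X)-o+.5)*3.333).round(0).tolist())
    c=((w2p(K,T,[x,y,71.5])-o+.5)*3.333)[0];print("rim centre",c.round(0), "r px",(21*308/(T[2,3]-71.5)*3.333).round(1))
E
```

```text
604.1 -331
67.5 [[221.0, 144.0], [118.0, 210.0], [185.0, 307.0], [287.0, 244.0]]
1.5 [[212.0, 108.0], [127.0, 163.0], [182.0, 244.0], [266.0, 191.0]]
rim centre [203. 231.] r px 76.1
604.5 -334.5
67.5 [[229.0, 153.0], [126.0, 219.0], [192.0, 315.0], [294.0, 253.0]]
1.5 [[219.0, 116.0], [134.0, 170.0], [189.0, 251.0], [272.0, 199.0]]
rim centre [211. 240.] r px 76.1
604.3 -332.5
67.5 [[225.0, 148.0], [122.0, 214.0], [188.0, 310.0], [290.0, 248.0]]
1.5 [[215.0, 111.0], [130.0, 166.0], [185.0, 247.0], [269.0, 194.0]]
rim centre [206. 234.] r px 76.1
```

```bash
python3 - <<'E'
from h import *
R=ori(-44.7);plan(((604.1,-331,120),R),((604.1,-331,50),R))
E
```

```text
[0.07, 0.59, -0.06, 0.01, 0.26, -0.01] x 4
-> grasp pt [ 603.3 -330.   120. ]
   [0.01, 0.47, -0.0, 0.0, -0.0, -0.0] x 3
-> grasp pt [ 604.1 -330.9   49.5]
```

```bash
python3 -m jog '[[0.07,0.59,-0.06,0.01,0.26,-0.014],[0.07,0.59,-0.06,0.01,0.26,-0.014],[0.07,0.59,-0.06,0.01,0.26,-0.014],[0.07,0.59,-0.06,0.01,0.26,-0.014],[0.07,0.59,-0.06,0.01,0.26,-0.014]]' >/dev/null && python3 -c "
from h import *
R=ori(-44.7);s=ctrl.sense();print((s['position']+rot(s['tcp_rot']).apply([0,167,0])).round(1),s['tcp_rot']);plan(((604.1,-331,50),R))
im,K,T=grab('wrist','pics/w10.png')
print(w2p(K,T,[604.1,-331,71.5]))"
```

```text
[ 603.9 -330.6  122.9] [-1.57236542 -0.00176548 -0.77698551]
   [0.0, 0.49, -0.0, 0.0, 0.0, 0.0] x 3
-> grasp pt [ 603.9 -330.8   49.4]
[[318.77813314 221.82192062]]
```

```bash
python3 -m jog '[[0,0.25,0,0,0,0],[0,0.48,0,0,0,0],[0,0.48,0,0,0,0],[0,0.48,0,0,0,0]]' >/dev/null && python3 -m jog '[[0,0,0,0,0,0],[0,0,0,0,0,0],[0,0,0,0,0,0],[0,0,0,0,0,0],[0,0,0,0,0,0],[0,0,0,0,0,0],[0,0,0,0,0,0],[0,0,0,0,0,0],[0,0,0,0,0,0]]' 1 40 && python3 -c "
from h import *
s=ctrl.sense();R=rot(s['tcp_rot']);print((s['position']+R.apply([0,167,0])).round(1),s['tcp_rot'],R.inv().apply(np.array([604.1,-331,1.5])-s['position']).round(1),R.inv().apply([0,0,1]))" && python3 -m jog '[[0,-0.2,0,0,0,0],[0,-0.5,0,0,0,0],[0,-0.8,0,0,0,0],[0,-1,0,0,0,0],[0,-1,0,0,0,0],[0,-1,0,0,0,0]]' && python3 - <<'E'
from kin import *
W=[((560,-150,215),ori(-25)),((520,60,215),ori(-5)),((575,242,170),ori(4.4))]
check(W);plan(*W)
E
```

```text
t: 29.15
position: [603.3, -332.0, 217.0]
tcp_rot: [-1.573, -0.002, -0.782]
contact_force: [-0.9, 0.3, 2.5]
finger_gap: 49.6
[ 603.4 -332.5   50. ] [-1.57262743 -0.00230689 -0.78155024] [ -0.7 215.5   1.7] [ 0.00230689 -0.99999566 -0.0018311 ]
t: 29.65
position: [604.0, -332.0, 370.9]
tcp_rot: [-1.571, -0.009, -0.782]
contact_force: [0.6, 0.3, -1.8]
finger_gap: 49.6
[ 560 -150  215] [-0.35  0.09  1.58  0.    1.48  0.08] 0.0
[520  60 215] [ 0.02 -0.07  1.73  0.    1.47  0.1 ] 0.0
[575 242 170] [ 0.31  0.23  1.5  -0.    1.41  0.24] 0.0
   [-0.53, -0.04, 0.33, 0.0, -0.22, 0.01] x 4
   [-0.47, -0.04, 0.41, 0.0, -0.22, 0.0] x 4
-> grasp pt [ 559.8 -150.4  215. ]
   [-0.42, -0.0, 0.58, 0.0, -0.22, 0.0] x 4
   [-0.31, -0.0, 0.64, 0.0, -0.22, 0.0] x 4
-> grasp pt [519.5  59.9 214.7]
   [0.13, 0.15, 0.62, 0.0, -0.11, 0.0] x 4
   [0.18, 0.15, 0.61, 0.0, -0.1, 0.0] x 4
-> grasp pt [574.7 242.1 169.4]
```

```bash
python3 -m jog '[[-0.53,-0.04,0.33,0,-0.22,0.01],[-0.53,-0.04,0.33,0,-0.22,0.01],[-0.53,-0.04,0.33,0,-0.22,0.01],[-0.53,-0.04,0.33,0,-0.22,0.01]]' - 60 >/dev/null && python3 -m jog '[[-0.47,-0.04,0.41,0,-0.22,0],[-0.47,-0.04,0.41,0,-0.22,0],[-0.47,-0.04,0.41,0,-0.22,0],[-0.47,-0.04,0.41,0,-0.22,0]]' >/dev/null && python3 -m jog '[[-0.42,0,0.58,0,-0.22,0],[-0.42,0,0.58,0,-0.22,0],[-0.42,0,0.58,0,-0.22,0],[-0.42,0,0.58,0,-0.22,0]]' >/dev/null && python3 -m jog '[[-0.31,0,0.64,0,-0.22,0],[-0.31,0,0.64,0,-0.22,0],[-0.31,0,0.64,0,-0.22,0],[-0.31,0,0.64,0,-0.22,0],[-0.31,0,0.64,0,-0.22,0]]' && python3 - <<'E'
from kin import *
ot=[0,215.5,1.7];R=ori(4.0)
plan((org(R,[587,241.5,110],ot),R),(org(R,[587,241.5,38],ot),R))
E
```

```text
t: 31.07
position: [519.3, 60.2, 379.0]
tcp_rot: [-1.57, 0.006, -0.09]
contact_force: [0.6, -0.6, -1.2]
finger_gap: 49.9
   [0.17, 0.18, 0.62, -0.0, -0.1, -0.0] x 4
   [0.22, 0.18, 0.6, -0.0, -0.1, -0.01] x 4
-> grasp pt [587.1 240.4 157.8]
   [0.0, 0.48, -0.0, -0.0, -0.0, 0.0] x 3
-> grasp pt [587.2 240.5  85.8]
```

```bash
python3 -m jog '[[0.17,0.13,0.62,0,-0.1,0],[0.17,0.13,0.62,0,-0.1,0],[0.17,0.13,0.62,0,-0.1,0],[0.17,0.13,0.62,0,-0.1,0]]' >/dev/null && python3 -m jog '[[0.22,0.23,0.6,0,-0.1,-0.007],[0.22,0.23,0.6,0,-0.1,-0.007],[0.22,0.23,0.6,0,-0.1,-0.007],[0.22,0.23,0.6,0,-0.1,-0.007],[0.22,0.23,0.6,0,-0.1,-0.007],[0.22,0.23,0.6,0,-0.1,-0.007]]' && python3 - <<'E'
from kin import *
ot=[0,215.5,1.7];R=ori(4.0)
s=ctrl.sense();print((s['position']+rot(s['tcp_rot']).apply(ot)).round(1),s["tcp_rot"])
plan((org(R,[587,241.5,38],ot),R))
E
```

```text
t: 31.9
position: [587.0, 238.5, 325.5]
tcp_rot: [-1.57, 0.0, 0.065]
contact_force: [-0.3, -0.1, -0.8]
finger_gap: 49.6
[586.9 240.4 110. ] [-1.56965555e+00  2.25430646e-04  6.47890329e-02]
   [0.0, 0.48, 0.01, -0.0, -0.01, -0.0] x 3
-> grasp pt [586.9 240.3  86.5]
```

```bash
python3 -m jog '[[0,0.25,0.006,0,-0.006,0],[0,0.48,0.006,0,-0.006,0],[0,0.48,0.006,0,-0.006,0],[0,0.48,0.006,0,-0.006,0],[0,0.48,0.006,0,-0.006,0]]'; python3 -m jog '[[0,0.02,0,0,0,0],[0,0.04,0,0,0,0],[0,0.053,0,0,0,0],[0,0.053,0,0,0,0]]';python3 -c "
from h import *
s=ctrl.sense();print((s['position']+rot(s['tcp_rot']).apply([0,215.5,1.7])).round(1),s['contact_force'],s['ft_torque'])"
```

```text
t: 32.32
position: [586.7, 240.3, 254.8]
tcp_rot: [-1.569, -0.0, 0.07]
contact_force: [-0.4, -0.3, -0.8]
finger_gap: 49.7
t: 32.65
position: [586.1, 241.6, 245.5]
tcp_rot: [-1.569, 0.0, 0.071]
contact_force: [-0.6, 0.1, -1.5]
finger_gap: 49.6
[585.9 243.8  30. ] [-0.62514525  0.11955071 -1.53738814] [-0.05554002 -0.08713045 -0.00278888]
```

```bash
python3 -m jog '[[0,0.02,0,0,0,0],[0,0.037,0,0,0,0],[0,0.037,0,0,0,0],[0,0.037,0,0,0,0]]';python3 -c "
from h import *
s=ctrl.sense();print((s['position']+rot(s['tcp_rot']).apply([0,215.5,1.7])).round(1),s['contact_force'],s['ft_torque'])"
```

```text
t: 32.98
position: [586.9, 241.8, 240.7]
tcp_rot: [-1.568, -0.002, 0.071]
contact_force: [3.1, -0.7, 1.4]
finger_gap: 49.6
[587.3 244.   25.2] [ 3.0684806  -0.72926296  1.38669249] [-0.24929281 -0.9490399   0.03029454]
```

```bash
python3 -m jog '[[0.005,0.02,0,0,0,0],[0.005,0.045,0,0,0,0],[0.005,0.045,0,0,0,0]]';python3 -m jog '[[0,0.02,0,0,0,0],[0,0.04,0,0,0,0],[0,0.043,0,0,0,0],[0,0.043,0,0,0,0]]';python3 -c "
from h import *
s=ctrl.sense();print((s['position']+rot(s['tcp_rot']).apply([0,215.5,1.7])).round(1),s['contact_force'],s['ft_torque'])"
```

```text
t: 33.23
position: [586.7, 241.7, 232.3]
tcp_rot: [-1.569, 0.001, 0.071]
contact_force: [5.2, -0.5, -4.0]
finger_gap: 49.4
t: 33.57
position: [586.7, 241.9, 227.4]
tcp_rot: [-1.569, 0.001, 0.072]
contact_force: [-2.6, -1.5, 8.5]
finger_gap: 49.7
[586.3 244.   11.9] [-2.57487021 -1.49087285  8.51397451] [-0.60023817  0.60050708 -0.03018996]
```

```bash
python3 -m jog '[[0,0.009,0,0,0,0],[0,0.009,0,0,0,0],[0,0.009,0,0,0,0]]'; python3 -m jog '[[0,-0.009,0,0,0,0],[0,-0.009,0,0,0,0],[0,-0.009,0,0,0,0],[0,-0.009,0,0,0,0],[0,-0.009,0,0,0,0],[0,-0.009,0,0,0,0],[0,-0.009,0,0,0,0],[0,-0.009,0,0,0,0]]' -1; python3 -m jog '[[0,-0.2,0,0,0,0],[0,-0.5,0,0,0,0],[0,-0.8,0,0,0,0],[0,-1,0,0,0,0],[0,-1,0,0,0,0],[0,-1,0,0,0,0]]' >/dev/null
python3 - <<'E'
from kin import *
b,K,T=grab('top','pics/t11.png')
a,_,_=load('pics/t1.png')
d=cv2.absdiff(a,b).max(2)[150:290,340:480];n,l,st,ce=cv2.connectedComponentsWithStats((d>40).astype(np.uint8))
print([(st[i,:4]+[340,150,0,0],st[i,4]) for i in range(1,n) if st[i,4]>8])
W=[((510,60,220),ori(0)),((440,-150,220),ori(-10)),((433,-312,205),ori(-21))]
check(W);plan(*W)
E
```

```text
t: 33.82
position: [586.7, 242.0, 227.4]
tcp_rot: [-1.569, 0.001, 0.072]
contact_force: [-7.6, -3.8, 16.6]
finger_gap: 49.3
t: 34.48
position: [587.0, 241.8, 226.7]
tcp_rot: [-1.569, 0.0, 0.071]
contact_force: [-0.7, -0.3, -0.7]
finger_gap: 92.4
[(array([415, 170,  21,  18]), np.int32(308)), (array([359, 222,  23,  21]), np.int32(384))]
[510  60 220] [ 0.02 -0.1   1.75 -0.    1.49  0.02] 0.0
[ 440 -150  220] [-0.44 -0.23  1.87 -0.    1.5  -0.27] 0.0
[ 433 -312  205] [-0.72 -0.03  1.72  0.    1.45 -0.36] 0.0
   [-0.3, -0.03, -0.59, -0.0, 0.05, 0.0] x 4
   [-0.28, -0.03, -0.59, -0.0, 0.04, 0.0] x 4
-> grasp pt [509.9  60.7 219.3]
   [-0.23, -0.0, -0.7, -0.0, 0.11, 0.0] x 4
   [-0.17, -0.01, -0.72, -0.0, 0.11, 0.0] x 4
-> grasp pt [ 440.8 -149.7  220. ]
   [0.07, 0.05, -0.54, -0.0, 0.12, 0.0] x 3
   [0.12, 0.05, -0.52, -0.0, 0.13, 0.0] x 3
-> grasp pt [ 434.1 -311.3  204.5]
```

```bash
python3 -m jog '[[-0.3,-0.03,-0.59,0,0.05,0],[-0.3,-0.03,-0.59,0,0.05,0],[-0.3,-0.03,-0.59,0,0.05,0],[-0.3,-0.03,-0.59,0,0.05,0]]' >/dev/null && python3 -m jog '[[-0.28,-0.03,-0.59,0,0.04,0],[-0.28,-0.03,-0.59,0,0.04,0],[-0.28,-0.03,-0.59,0,0.04,0],[-0.28,-0.03,-0.59,0,0.04,0]]' >/dev/null && python3 -m jog '[[-0.23,0,-0.7,0,0.11,0],[-0.23,0,-0.7,0,0.11,0],[-0.23,0,-0.7,0,0.11,0],[-0.23,0,-0.7,0,0.11,0]]' >/dev/null && python3 -m jog '[[-0.17,-0.01,-0.72,0,0.11,0],[-0.17,-0.01,-0.72,0,0.11,0],[-0.17,-0.01,-0.72,0,0.11,0],[-0.17,-0.01,-0.72,0,0.11,0]]' >/dev/null && python3 -m jog '[[0.07,0.05,-0.54,0,0.12,0],[0.07,0.05,-0.54,0,0.12,0],[0.07,0.05,-0.54,0,0.12,0]]' >/dev/null && python3 -m jog '[[0.12,0.05,-0.52,0,0.13,0],[0.12,0.05,-0.52,0,0.13,0],[0.12,0.05,-0.52,0,0.13,0],[0.12,0.05,-0.52,0,0.13,0],[0.12,0.05,-0.52,0,0.13,0]]'
python3 - <<'E'
import sock
from sock import *
s=ctrl.sense();print((s["position"]+rot(s["tcp_rot"]).apply([0,167,0])).round(1))
im,K,T=grab('wrist','pics/w12.png')
for th in(-3,0):
    sock.TH=th;q=fit('pics/w12.png',433,-314,np.radians(69),44,62,f'pics/w12_{th}.png')
u,v=w2p(K,T,[433,-314,43])[0].astype(int);print("crop origin",u-50,v-50)
o=cv2.resize(im[v-50:v+50,u-50:u+50],(500,500),interpolation=cv2.INTER_CUBIC)
for x,y,a,col in((433,-314.5,69,(0,0,255)),(q[0],q[1],np.degrees(q[2]),(255,0,0))):
    a=np.radians(a)+np.arange(4)*np.pi/2
    for p in w2p(K,T,np.c_[x+22*np.cos(a),y+22*np.sin(a),0*a+59.5]):cv2.circle(o,tuple(((p-[u-50,v-50]+.5)*5).astype(int)),2,col,-1)
cv2.imwrite('pics/w12c.png',o)
E
```

```text
t: 37.03
position: [434.3, -310.8, 370.0]
tcp_rot: [-1.567, 0.003, -0.368]
contact_force: [0.2, 0.8, 0.5]
finger_gap: 93.0
[ 434.1 -310.   203. ]
fit 44 [ 433.  -318.9] yaw 73.5 rb 17.9 cost 0.0536
fit 44 [ 433.1 -318.5] yaw 74.3 rb 17.7 cost 0.0716
crop origin 269 140
```

View pics/w12c.png

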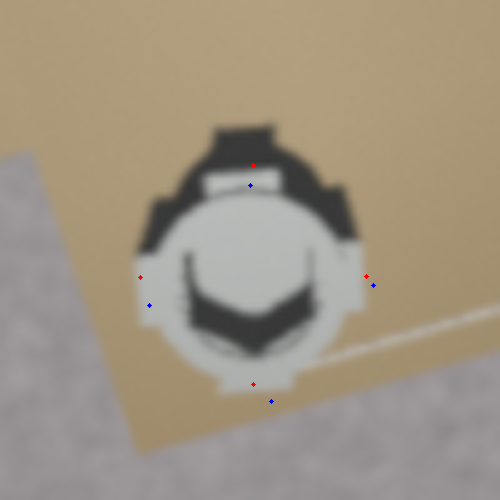

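```bash
python3 - <<'E'
from kin import *
im,K,T=load('pics/w12.png')
P=np.array([(242,172),(363,274),(257,391),(137,292)])/5+[269,140]-.5
ribs(K,T,P,59.5)
E
```

```text
centre [ 431.8 -315.4] mids [ 431.8 -315.5] [ 431.9 -315.4] across [44.3 44.3] yaw [72.7 73.6]
```

```bash
python3 - <<'E'
from h import *
R=ori(-16.9);plan(((431.8,-315.4,110),R),((431.8,-315.4,44),R))
E
```

```text
[-0.0, 0.62, -0.04, -0.0, -0.09, -0.0] x 4
-> grasp pt [ 432.  -315.1  110.4]
   [-0.0, 0.44, -0.0, -0.0, -0.0, -0.0] x 3
-> grasp pt [ 431.9 -314.8   44.4]
```

```bash
python3 -m jog '[[0,0.62,-0.042,0,-0.093,0],[0,0.62,-0.042,0,-0.093,0],[0,0.62,-0.042,0,-0.093,0],[0,0.62,-0.042,0,-0.093,0],[0,0.62,-0.042,0,-0.093,0]]' >/dev/null && python3 -m jog '[[0,0.25,-0.002,0,0,0],[0,0.44,-0.002,0,0,0],[0,0.44,-0.002,0,0,0],[0,0.44,-0.002,0,0,0]]' && python3 -m jog '[[0,0,0,0,0,0],[0,0,0,0,0,0],[0,0,0,0,0,0],[0,0,0,0,0,0],[0,0,0,0,0,0],[0,0,0,0,0,0],[0,0,0,0,0,0],[0,0,0,0,0,0],[0,0,0,0,0,0],[0,0,0,0,0,0]]' 1 40 && python3 -c "
from h import *
s=ctrl.sense();R=rot(s['tcp_rot']);print((s['position']+R.apply([0,167,0])).round(1),s['tcp_rot'],R.inv().apply(np.array([431.8,-315.4,1.5])-s['position']).round(1),R.inv().apply([0,0,1]))" && python3 -m jog '[[0,-0.2,0,0,0,0],[0,-0.5,0,0,0,0],[0,-0.8,0,0,0,0],[0,-1,0,0,0,0],[0,-1,0,0,0,0],[0,-1,0,0,0,0]]' && python3 -m jog '[[0,-0.15,0,0,0,0],[0,-0.15,0,0,0,0]]' - 60 && python3 - <<'E'
from kin import *
W=[((430,-160,220),ori(-12)),((480,90,220),ori(-4)),((581,317,160),ori(4))]
check(W);plan(*W)
E
```

```text
t: 37.83
position: [431.6, -317.5, 213.5]
tcp_rot: [-1.568, 0.001, -0.295]
contact_force: [0.4, 1.1, 0.5]
finger_gap: 92.9
t: 38.67
position: [431.1, -317.6, 212.1]
tcp_rot: [-1.569, 0.001, -0.295]
contact_force: [-0.2, 0.1, 1.2]
finger_gap: 43.8
[ 431.1 -317.2   45.1] [-1.56861508e+00  9.27946902e-04 -2.95430262e-01] [2.000e-01 2.106e+02 1.800e+00] [-9.27946769e-04 -9.99997191e-01  2.18124524e-03]
t: 39.17
position: [431.9, -318.6, 365.3]
tcp_rot: [-1.571, -0.005, -0.295]
contact_force: [0.0, 0.0, -1.6]
finger_gap: 43.5
t: 39.33
position: [431.4, -318.2, 385.9]
tcp_rot: [-1.569, -0.0, -0.295]
contact_force: [0.5, -0.3, 0.5]
finger_gap: 43.8
[ 430 -160  220] [-0.47 -0.25  1.89 -0.    1.5  -0.26] 0.0
[480  90 220] [ 0.08 -0.17  1.82  0.    1.49  0.15] 0.0
[581 317 160] [ 0.42  0.34  1.39 -0.    1.41  0.35] 0.0
   [-0.16, -0.0, 0.5, -0.0, -0.05, 0.0] x 3
   [-0.14, -0.01, 0.51, -0.0, -0.06, 0.0] x 3
-> grasp pt [ 429.5 -159.9  220.6]
   [-0.01, 0.0, 0.85, -0.0, -0.09, 0.0] x 5
   [0.05, 0.01, 0.85, -0.0, -0.09, 0.0] x 5
-> grasp pt [479.5  90.4 219.5]
   [0.29, 0.2, 0.78, -0.0, -0.09, 0.0] x 5
   [0.34, 0.2, 0.75, -0.0, -0.09, 0.0] x 5
-> grasp pt [581.5 316.9 159.9]
```

```bash
python3 -m jog '[[-0.16,0,0.5,0,-0.05,0],[-0.16,0,0.5,0,-0.05,0],[-0.16,0,0.5,0,-0.05,0]]' >/dev/null && python3 -m jog '[[-0.14,-0.01,0.51,0,-0.06,0],[-0.14,-0.01,0.51,0,-0.06,0],[-0.14,-0.01,0.51,0,-0.06,0]]' >/dev/null && python3 -m jog '[[-0.01,0,0.85,0,-0.09,0],[-0.01,0,0.85,0,-0.09,0],[-0.01,0,0.85,0,-0.09,0],[-0.01,0,0.85,0,-0.09,0],[-0.01,0,0.85,0,-0.09,0]]' >/dev/null && python3 -m jog '[[0.05,0.01,0.85,0,-0.09,0],[0.05,0.01,0.85,0,-0.09,0],[0.05,0.01,0.85,0,-0.09,0],[0.05,0.01,0.85,0,-0.09,0],[0.05,0.01,0.85,0,-0.09,0]]' >/dev/null && python3 -m jog '[[0.29,0.2,0.78,0,-0.09,0],[0.29,0.2,0.78,0,-0.09,0],[0.29,0.2,0.78,0,-0.09,0],[0.29,0.2,0.78,0,-0.09,0],[0.29,0.2,0.78,0,-0.09,0]]' >/dev/null && python3 -m jog '[[0.34,0.2,0.75,0,-0.09,0],[0.34,0.2,0.75,0,-0.09,0],[0.34,0.2,0.75,0,-0.09,0],[0.34,0.2,0.75,0,-0.09,0],[0.34,0.2,0.75,0,-0.09,0],[0.34,0.2,0.75,0,-0.09,0]]' && python3 - <<'E'
from kin import *
ot=[0,210.6,1.8];R=ori(4.0)
s=ctrl.sense();print((s['position']+rot(s['tcp_rot']).apply(ot)).round(1),s["tcp_rot"])
plan((org(R,[581.5,318.5,75],ot),R),(org(R,[581.5,318.5,38],ot),R))
E
```

```text
t: 41.58
position: [581.7, 314.5, 326.1]
tcp_rot: [-1.57, 0.0, 0.072]
contact_force: [0.3, -0.5, -0.4]
finger_gap: 43.8
[581.5 316.5 115.5] [-1.56975575e+00  3.45846613e-04  7.21933476e-02]
   [0.0, 0.27, 0.01, -0.0, 0.0, -0.0] x 2
-> grasp pt [581.5 316.2 118.6]
   [0.0, 0.25, 0.0, -0.0, 0.0, -0.0] x 2
-> grasp pt [581.5 316.2  81.1]
```

```bash
python3 -m jog '[[0,0.25,0.012,0,0,0],[0,0.52,0.012,0,0,0],[0,0.52,0.012,0,0,0],[0,0.52,0.012,0,0,0],[0,0.52,0.012,0,0,0]]'; python3 -m jog '[[0,0.02,0,0,0,0],[0,0.04,0,0,0,0],[0,0.05,0,0,0,0],[0,0.05,0,0,0,0]]';python3 -c "
from h import *
s=ctrl.sense();print((s['position']+rot(s['tcp_rot']).apply([0,210.6,1.8])).round(1),s['contact_force'],s['ft_torque'])"
```

```text
t: 42.0
position: [581.4, 317.0, 250.0]
tcp_rot: [-1.569, -0.001, 0.072]
contact_force: [-0.2, 0.9, -0.2]
finger_gap: 43.3
t: 42.33
position: [581.1, 318.5, 240.9]
tcp_rot: [-1.569, -0.0, 0.074]
contact_force: [0.7, -2.5, 0.9]
finger_gap: 43.6
[581.  320.6  30.3] [ 0.66619218 -2.49152985  0.89136118] [-0.65831246 -0.17399253 -0.02130363]
```

```bash
python3 -m jog '[[0.001,0,-0.009,0,0,0],[0.001,0.02,-0.009,0,0,0],[0.001,0.035,-0.009,0,0,0],[0.001,0.035,-0.009,0,0,0],[0.001,0.035,-0.009,0,0,0]]';python3 -c "
from h import *
s=ctrl.sense();print((s['position']+rot(s['tcp_rot']).apply([0,210.6,1.8])).round(1),s['contact_force'],s['ft_torque'])"
```

```text
t: 42.75
position: [581.9, 317.4, 235.7]
tcp_rot: [-1.569, -0.002, 0.074]
contact_force: [4.4, -3.2, 1.2]
finger_gap: 43.7
[582.2 319.7  25.1] [ 4.37829728 -3.21387342  1.24274433] [-0.62177391 -1.05643277  0.01764431]
```

```bash
python3 -m jog '[[0.006,0,-0.008,0,0,0],[0.006,0.02,-0.008,0,0,0],[0.006,0.04,-0.008,0,0,0],[0.006,0.04,-0.008,0,0,0]]';python3 -m jog '[[0,0.02,0,0,0,0],[0,0.04,0,0,0,0],[0,0.046,0,0,0,0],[0,0.046,0,0,0,0]]';python3 -c "
from h import *
s=ctrl.sense();print((s['position']+rot(s['tcp_rot']).apply([0,210.6,1.8])).round(1),s['contact_force'],s['ft_torque'])"
```

```text
t: 43.08
position: [581.9, 316.6, 228.3]
tcp_rot: [-1.568, 0.001, 0.074]
contact_force: [4.4, 2.0, -3.5]
finger_gap: 43.6
t: 43.42
position: [581.9, 316.5, 222.5]
tcp_rot: [-1.569, 0.001, 0.074]
contact_force: [-0.5, -0.8, 4.0]
finger_gap: 43.9
[581.5 318.8  11.9] [-0.52801654 -0.79583259  4.00847858] [-0.19175579  0.24587769  0.03155262]
```

```bash
python3 -m jog '[[0,0.01,0,0,0,0],[0,0.01,0,0,0,0],[0,0.01,0,0,0,0]]'; python3 -m jog '[[0,-0.01,0,0,0,0],[0,-0.01,0,0,0,0],[0,-0.01,0,0,0,0],[0,-0.01,0,0,0,0],[0,-0.01,0,0,0,0],[0,-0.01,0,0,0,0],[0,-0.01,0,0,0,0],[0,-0.01,0,0,0,0],[0,-0.01,0,0,0,0]]' -1; python3 -m jog '[[0,-0.2,0,0,0,0],[0,-0.5,0,0,0,0],[0,-0.8,0,0,0,0],[0,-1,0,0,0,0],[0,-1,0,0,0,0],[0,-1,0,0,0,0]]' 
python3 - <<'E'
from kin import *
W=[((470,80,230),ori(0)),((430,-250,260),ori(-15))]
check(W);plan(*W)
E
```

```text
t: 43.67
position: [581.9, 316.6, 222.4]
tcp_rot: [-1.569, 0.001, 0.074]
contact_force: [-5.8, -3.4, 15.3]
finger_gap: 44.1
t: 44.42
position: [582.2, 316.5, 222.3]
tcp_rot: [-1.569, 0.0, 0.074]
contact_force: [-0.2, 1.1, 0.1]
finger_gap: 92.8
t: 44.92
position: [583.1, 316.5, 376.8]
tcp_rot: [-1.566, -0.007, 0.074]
contact_force: [-0.2, 0.5, -0.6]
finger_gap: 93.2
[470  80 230] [ 0.06 -0.2   1.83 -0.    1.51  0.06] 0.0
[ 430 -250  260] [-0.63 -0.16  1.74  0.    1.56 -0.37] 0.0
   [-0.43, -0.07, -0.76, -0.0, 0.05, 0.0] x 5
   [-0.41, -0.08, -0.77, -0.01, 0.04, 0.01] x 5
-> grasp pt [469.4  80.  230.3]
   [-0.09, -0.06, -0.73, 0.0, 0.11, -0.0] x 4
   [-0.03, -0.07, -0.74, 0.0, 0.11, -0.0] x 4
   [0.04, -0.06, -0.74, 0.0, 0.12, -0.0] x 4
-> grasp pt [ 429.7 -250.1  259.7]
```

```bash
python3 -m jog '[[-0.43,-0.07,-0.76,0,0.05,0],[-0.43,-0.07,-0.76,0,0.05,0],[-0.43,-0.07,-0.76,0,0.05,0],[-0.43,-0.07,-0.76,0,0.05,0],[-0.43,-0.07,-0.76,0,0.05,0]]' >/dev/null && python3 -m jog '[[-0.41,-0.08,-0.77,0,0.04,0],[-0.41,-0.08,-0.77,0,0.04,0],[-0.41,-0.08,-0.77,0,0.04,0],[-0.41,-0.08,-0.77,0,0.04,0],[-0.41,-0.08,-0.77,0,0.04,0]]' >/dev/null && python3 -m jog '[[-0.09,-0.06,-0.73,0,0.11,0],[-0.09,-0.06,-0.73,0,0.11,0],[-0.09,-0.06,-0.73,0,0.11,0],[-0.09,-0.06,-0.73,0,0.11,0]]' >/dev/null && python3 -m jog '[[-0.03,-0.07,-0.74,0,0.11,0],[-0.03,-0.07,-0.74,0,0.11,0],[-0.03,-0.07,-0.74,0,0.11,0],[-0.03,-0.07,-0.74,0,0.11,0]]' 
python3 - <<'E'
from h import *
b,K,T=grab('top','pics/t13.png');c,Ks,Ts=grab('side','pics/s13.png')
# expected home rim centres in both views
tops=[((604,15.4),100),((592.4,166.5),86),((586.5,242.5),70),((581.3,318.3),62)]
for (x,y),h in tops:print(w2p(K,T,[x,y,12+h])[0].round(1),w2p(Ks,Ts,[x,y,12+h])[0].round(1))
o1=cv2.resize(b[150:290,190:350],(457,400),interpolation=cv2.INTER_CUBIC)
o2=cv2.resize(c[120:320,190:361],(342,400),interpolation=cv2.INTER_CUBIC)
o=np.hstack([o1,o2]);cv2.imwrite('pics/final.png',np.vstack([o,cv2.resize(b[140:310,120:640],(799,200))]))
E
```

```text
t: 46.42
position: [442.8, -142.4, 413.4]
tcp_rot: [-1.57, -0.0, -0.172]
contact_force: [0.7, -0.1, -0.3]
finger_gap: 93.2
[312.1 175.3] [275.7 185.9]
[259.8 179.9] [252.  229.7]
[234.7 182.5] [239.4 255.7]
[209.5 184.5] [225.5 281.4]
```

View pics/final.png

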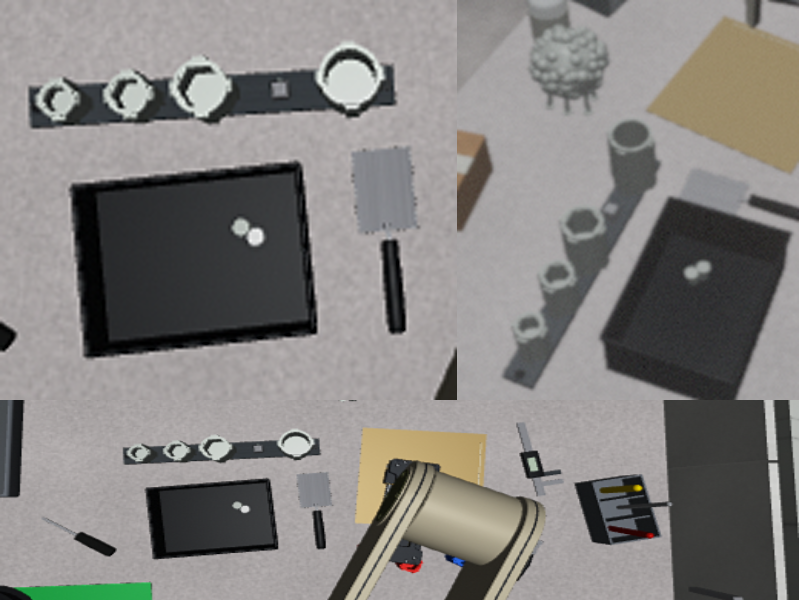

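```bash
python3 -c "
from bench import ctrl
print(ctrl.sense()['t'],ctrl.sign_off())"
```

```text
the job is handed in; nothing more can be done
46.5167 None
```

The job is done and handed in at 46.5 s. The cup's two loose chunks are in the scrap bin. The cup and the three other sockets present are on the rail in size order:

| Stud | Socket |
|---|---|
| 1 | cup |
| 2 | empty |
| 3 | socket4 (gap measured 62 mm) |
| 4 | socket2 (50 mm) |
| 5 | socket1 (44 mm) |

socket3 was not there.

**Seating:** Each socket stopped at about z = 12 mm, the height of the stud foot. It held there under a confirming push of 13 to 22 N, after the ball's side force had come and gone. I had no reading of the balls themselves, so the clicks are inferred from the heights and forces.

**Last pictures:** The final top and side views show all four sockets upright and within a few millimetres of where they should be. The cup is empty and both chunks are in the bin. The bystanders visible in that frame look unmoved; the arm hid part of the build plate, the snips and the coloured look-alikes.

**Disagreements along the way:**
- The camera and robot positions of the studs differed by 1 to 2.5 mm. I corrected this from the contact force while fitting each socket.
- The automatic image fit failed for socket2 and was a few millimetres off for socket1, so I read the ribs of both by hand.
- One move was refused because I typed the grip force in the wrong place, and I repeated it correctly.

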